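Change grip on sample tubes and load the tube rocker

ROBOT

A 7-joint arm with a two-finger parallel gripper is mounted at the origin on the work surface. World frame = base frame: x ahead of the robot, y to its left, z up, the work surface at z = 0. Lengths are in m, angles in rad, forces in N, time in s.
With the tool pointing down it reaches from about 0.4 to 0.85 m from the base axis. Payload 6.9 kg.
Tool frame: the origin (TCP) lies between the finger pads; the fingertips stand 11 mm ahead of it and the grasp point (between the pads) lies 8 mm behind it; z points along the fingers, y is the direction in which the jaws open and shut (so a half turn about z gives the same grasp; the last joint's range is limited). The gripper opens to 85 mm and grips with 20 to 120 N. Pads are 22 mm wide; open, the fingers measure 114 mm over their backs; the gripper's body (76 mm by 85 mm) begins 54 mm behind the grasp point. The pads swing forward as they close: fully open they stand 13 mm farther back than shut.
Start: joints at [1.361, 0.507, -0.238, 1.5, 0.126, 1.149, -0.155], TCP at [0.193, -0.594, 0.242] pointing down, gripper open.
Joint ranges: [-3.08, 3.08], [-0.24, 2.05], [-1.43, 1.35], [0, 2.5], [-1.52, 4.66], [0.17, 1.96], [-2.89, 2.89]. Speed limits (rad/s): [2.39, 2.39, 3.14, 3.14, 3.14, 3.14, 3.14].

INTERFACE

Orientations are given as a unit quaternion [x, y, z, w].
In Python, from workcell import bot gives the robot as it stands. The module is installed in compiled form; this text tells all that it offers.
- The arm moves only by the tool carry_out, never from a script. Its arguments are lists of equal length, an entry for each row: "xyz": the shift along the tool's x, y, z in mm, a list of three; "delta_rot": the turn, a rotation vector about the tool's x, y, z in rad, a list of three; "jaw": the finger opening in mm, from 0 to 85.4. In form: {"xyz": [[x, y, z], ...], "delta_rot": [[wx, wy, wz], ...], "jaw": [jaw, ...]}. A call has 1 to 12 rows; each row shifts and turns the commanded pose from where the row before left it, along the tool's axes as they then stand; what a row does not reach is not made up. A row lasts 1/8 s, in which the tool goes at most 62.5 mm and 10.7 degrees, less where a joint would pass 70% of its speed; a pose out of reach is approached as far as the arm can. A call is refused whole if a number of a shift passes 62.5 or a number of a turn 0.188, either way. A call with a gripper value outside its range is refused whole. The fingers move at their own pace and stop on an object; "newtons" is the grip in N (left out, the last holds). Time passes only in rows, so rows that do not move let the fingers close. It gives the time, the measured TCP pose, the force and the opening at its end, in the units of the state.
- bot.read_state(): the state, without advancing time (a new reading comes with each control period).
- bot.grab_frame(name): name is "scene" or "top" or "wrist"; returns the picture (400x640x3 uint8, red, green, blue); there is no depth.
- bot.camera_params(name): a dict with "K" (3x3 intrinsics, pixels), "k1" (the pictures are not rectified: a ray, as slopes to the right and down, at radius r is drawn at 1 + k1 r^2 times it, then the intrinsics apply), "extrinsics" (4x4, takes a point from world to camera coordinates). Camera axes: x right, y down, z forward; pixel columns grow to the right and rows downward; lengths in m; the calibration is good to about 2 mm. A picture is of the moment at which its call begins: read the wrist's pose just before it. camera_params takes no time and is no camera call; for the wrist camera it gives the pose at the moment of the call.
- bot.close_job(): hands the job in, once; it reports no verdict.
Trained networks look in the newest picture that a camera, given by its name, has taken for a name from the list of things; names that differ only in an ending like _2 or _b are one class to them, and where a whole thing is asked for, a point or a joint stands for the part that bears it (a point fixed in the world has none). Each returns a list of dicts, best first, with "p" (0 to 1); they miss things now and then, are a little off and sometimes report something else, mostly with a low value. They report only what shows in the picture. A call takes as long as a camera call. They do not tell look-alikes from the thing itself.
- bot.find_in(camera, label): "box" ([centre column, centre row, width, height] in pixels, round what is visible of it).
The state is a dict: "t": time; "q": joint angles; "dq": joint speeds; "joint_torque": joint torques, N m; "eef_pos": TCP position; "ee_rot": TCP orientation; "wrist_force": force on the tool from outside, world axes, zero at the start; "wrist_torque": the same for the moment, N m; "grip_width": finger opening in m.
Only numpy, scipy, OpenCV 4.12 (cv2) and the standard library are available. Lean on these libraries where they do the work, as an engineer would, in place of code of your own. Each camera call takes 0.05 s, during which the arm holds its last target.

TASK

Load the capped sample tubes from the rack onto the tube rocker, one at a time, working along the rack from your left to your right: take each by its cap, lay it in the sloping V-rest with its foot against the stop and let go, then take it by its side and lay it level in a free lane of the rocker with its cap towards the plunger end. When every tube is on the rocker, push the start plunger fully down for a moment and let it come back up. Leave the bottle, the cup and the jar where they stand.

Things in the scene. Friction and masses are not known exactly. Their poses are not given: they have to be found in the camera images.
- tube_a: White sample tube, diameter 25, length 170 mm, about 75 g, centre of mass about 75 mm from the foot. The top 40 mm is a grey hexagonal cap, 31 mm across flats (a pair of flats faces own +x/-x, the others every 60 deg), 36 across corners. Origin: centre of the foot (end without cap); own z runs to the cap. Starts upright in the rack's left (y = +70) well; in some runs absent (None).
- tube_b: White sample tube, diameter 25, length 170 mm, about 75 g, centre of mass about 75 mm from the foot. The top 40 mm is a grey hexagonal cap, 31 mm across flats (a pair of flats faces own +x/-x, the others every 60 deg), 36 across corners. Origin: centre of the foot (end without cap); own z runs to the cap. Starts upright in the rack's middle well; in some runs absent (None).
- tube_c: White sample tube, diameter 25, length 170 mm, about 75 g, centre of mass about 75 mm from the foot. The top 40 mm is a grey hexagonal cap, 31 mm across flats (a pair of flats faces own +x/-x, the others every 60 deg), 36 across corners. Origin: centre of the foot (end without cap); own z runs to the cap. Starts upright in the rack's right (y = -70) well; in some runs absent (None).
- tube_a_cap (a point): Centre of the cap's flat end face of tube_a, 170 mm from its foot along its axis.
- tube_b_cap (a point): Centre of the cap's flat end face of tube_b, 170 mm from its foot along its axis.
- tube_c_cap (a point): Centre of the cap's flat end face of tube_c, 170 mm from its foot along its axis.
- rack: Loose white block with blue band, 85 x 205 x 95 mm high, 0.9 kg; three square wells (28 mm wide, floor 10 mm above the bench) along own y at +70, 0 and -70 mm. A standing tube shows its cap and 45 mm of body; its top is 180 mm above the bench. Origin under the centre; z up. Roughly square to the robot: own +y is the robot's left.
- rest: Fixed V-rest, base 150 x 85 x 12 mm. Two 90 deg V-saddles (14 mm long, walls 21 mm), open upwards, carry a tube on a 45 deg slope, foot low at own +x (about the robot's left), cap high at own -x. They hold it 15 and 110 mm from its foot; 25 to 95 mm is free for fingers; the cap is clear above. A plate 40 x 36 mm at the low end stops the foot. Origin under the base near its middle.
- rest_foot (a point): Where the centre of the tube's foot is when it lies in the V-rest against the stop: 58 mm along own +x of the rest, 45 mm above the bench.
- rest_cap (a point): Where the centre of the cap's end face is when the tube lies in the V-rest: 170 mm from rest_foot, up the 45 degree slope towards own -x of the rest.
- rocker: Fixed tube rocker, 270 (own x) x 220 mm. Three lanes along own x, 62 mm apart, each two 90 deg V-saddles open upwards (12 mm long, walls 21 mm), 25 and 110 mm from a laid tube's foot. The plate between is 33 mm below a laid tube's axis. A lower deck (46 mm high) with the plunger is at the end near the robot (own -x). Origin on the bench; z up; platform still.
- lane_left (a point): Left (own y = +62 mm) lane of the rocker: where the centre of a properly laid tube's foot is; 125 mm above the bench. The tube then runs level from here along own -x of the rocker (cap towards the plunger end).
- lane_mid (a point): Middle (own y = 0) lane of the rocker: where the centre of a properly laid tube's foot is; 125 mm above the bench. The tube then runs level from here along own -x of the rocker (cap towards the plunger end).
- lane_right (a point): Right (own y = -62 mm) lane of the rocker: where the centre of a properly laid tube's foot is; 125 mm above the bench. The tube then runs level from here along own -x of the rocker (cap towards the plunger end).
- plunger (a joint): Travel in m of the rocker's sprung start plunger, straight down: 0 = up, 0.024 = fully down (stop). Spring about 3.5 N at the top to 10 N at the bottom; it comes back up by itself.
- plunger_top (a point): Centre of the upper face of the plunger's round steel head (38 mm across, 98 mm above the bench when up), on the lower deck of the rocker, 135 mm from its origin along own -x and 40 mm along own +y. Moves with the plunger.
- bottle: Bystander: white bottle with blue cap, 60 mm in diameter, 125 mm high. Origin under its centre.
- beaker: Bystander: white cup, 68 mm across, 75 mm high. Origin under its centre.
- jar: Bystander: clear jar with white lid, 60 mm in diameter, 65 mm high. Origin under its centre.
Things that resemble listed ones, but are neither listed nor needed, are in the scene too. What is shaped like the tube_c but brown is not meant.

How it is judged:
By the outcome, as a careful person would: the job done as asked, in the order asked, and still so for the second after the job is handed in, with the robot touching nothing.
Of tube_a, tube_b, tube_c only 2 to 3 are there at a start; the rules pass over those that are not, and their reading is None.
At some moment in a run one of rack may be knocked a few centimetres aside while the robot is not near it.
It also fails if it takes over 210 s, if anything falls off the work surface, if the arm or the gripper's body presses on something with over 40 N, if the wrist force passes 120 N, or if a joint passes its speed limit or range.

## Working session

There is one attempt and no reset: what is moved stays moved. The work goes in short steps, Python scripts to look and compute and a tool call to move; the robot and the scene stay as the last step left them, time stands still between calls to the robot, and variables do not carry over. Pictures are saved under pics/ and viewed, and the job is handed in when it is done.

Besides the shell and the picture viewer there is one more tool, called after "Call:" in YAML: its name, and indented under it one key for each argument. carry_out: Moves the arm, as the interface text tells. Its arguments: {"type":"object","properties":{"xyz":{"type":"array","items":{"type":"array","items":{"type":"number"}}},"delta_rot":{"type":"array","items":{"type":"array","items":{"type":"number"}}},"jaw":{"type":"array","items":{"type":"number"}},"newtons":{"type":"number"}},"required":["xyz","delta_rot","jaw"]}

```bash
mkdir -p pics; ls; python3 - <<'E'
from workcell import bot
import cv2,numpy as np
s=bot.read_state();print({k:np.round(v,3).tolist() for k,v in s.items()})
for n in("scene","top","wrist"):
    im=bot.grab_frame(n);cv2.imwrite(f"pics/{n}0.png",im[:,:,::-1])
    p=bot.camera_params(n);print(n,np.round(p["K"],1).tolist(),p["k1"],np.round(p["extrinsics"],3).tolist())
E
```

```text
pics
{'t': 0.0, 'q': [1.362, 0.508, -0.238, 1.501, 0.126, 1.149, -0.155], 'dq': [-0.001, -0.001, -0.002, -0.001, -0.0, -0.001, -0.001], 'joint_torque': [0.002, -62.059, -2.186, -24.965, 0.013, 0.012, 0.0], 'eef_pos': [0.193, -0.594, 0.241], 'ee_rot': [0.988, 0.157, -0.0, -0.001], 'wrist_force': [-0.317, -0.847, 0.178], 'wrist_torque': [0.035, 0.076, 0.063], 'grip_width': 0.085}
scene [[404.1, 0.0, 315.7], [0.0, 404.1, 199.7], [0.0, 0.0, 1.0]] -0.09966817335332886 [[-0.511, 0.86, 0.017, 0.298], [0.665, 0.408, -0.625, -0.293], [-0.545, -0.308, -0.78, 1.491], [0.0, 0.0, 0.0, 1.0]]
top [[376.9, 0.0, 314.1], [0.0, 376.9, 200.8], [0.0, 0.0, 1.0]] -0.06921773752090928 [[0.026, -1.0, 0.006, -0.002], [-0.984, -0.027, -0.177, 0.597], [0.177, -0.001, -0.984, 1.049], [0.0, 0.0, 0.0, 1.0]]
wrist [[283.9, 0.0, 324.2], [0.0, 283.9, 196.4], [0.0, 0.0, 1.0]] -0.039061160998864156 [[0.31, -0.951, -0.002, -0.625], [-0.906, -0.296, 0.304, -0.039], [-0.29, -0.092, -0.953, 0.381], [0.0, 0.0, 0.0, 1.0]]
```

View pics/scene0.png

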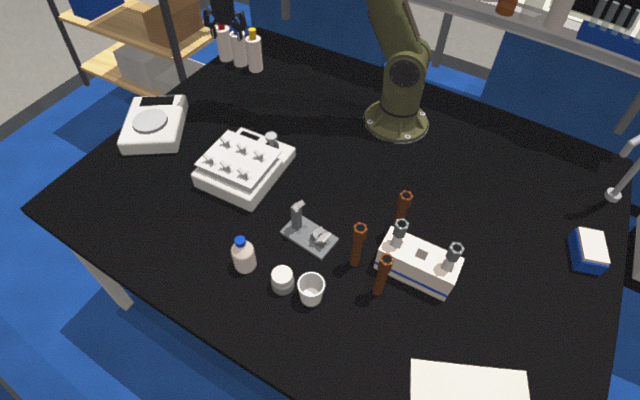

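View pics/top0.png

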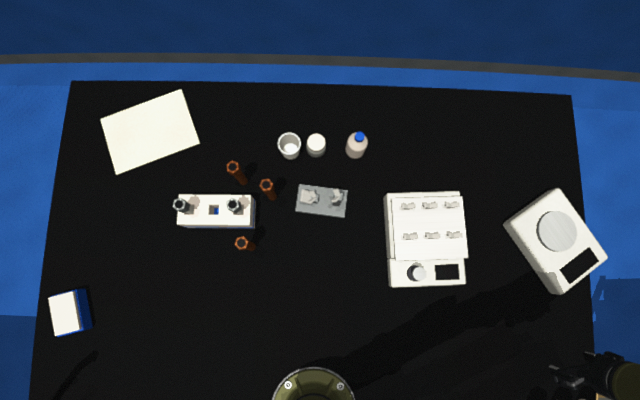

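View pics/wrist0.png

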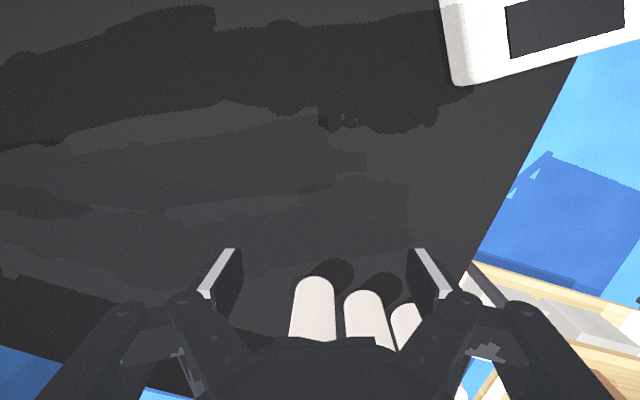

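```bash
cat > h.py <<'E'
from workcell import bot
import cv2,numpy as np
from scipy.optimize import least_squares
from scipy.spatial.transform import Rotation as R
def cam(n):
    p=bot.camera_params(n);return np.array(p["K"]),np.array([p["k1"],0,0,0.]),np.array(p["extrinsics"])
def proj(c,P):
    K,d,E=c;return cv2.projectPoints(np.atleast_2d(np.array(P,float)),cv2.Rodrigues(E[:3,:3])[0],E[:3,3],K,d)[0][:,0]
def ray(c,uv):
    K,d,E=c;x=cv2.undistortPoints(np.array([[uv]],float),K,d)[0,0]
    D=E[:3,:3].T@np.array([x[0],x[1],1]);o=-E[:3,:3].T@E[:3,3];return o,D/np.linalg.norm(D)
def onz(c,uv,z):
    o,D=ray(c,uv);return o+D*(z-o[2])/D[2]
def tri(obs):
    A=np.zeros((3,3));b=np.zeros(3)
    for c,uv in obs:
        o,D=ray(c,uv);M=np.eye(3)-np.outer(D,D);A+=M;b+=M@o
    return np.linalg.solve(A,b)
def crop(im,x0,y0,x1,y1,f,name):
    cv2.imwrite(f"pics/{name}.png",cv2.resize(im[y0:y1,x0:x1,::-1],None,fx=f,fy=f,interpolation=cv2.INTER_CUBIC))
E
python3 - <<'E'
from h import *
t=cv2.imread("pics/top0.png")[:,:,::-1];s=cv2.imread("pics/scene0.png")[:,:,::-1]
crop(t,160,120,360,260,4,"tcrop1");crop(t,370,170,480,300,4.5,"tcrop2")
crop(s,270,180,470,310,4,"scrop1");crop(s,180,115,310,215,6,"scrop2")
for cn in("top","scene"):
    for l in("tube_a","rack","rest","rocker","plunger_top","bottle","beaker","jar","tube_a_cap"):
        r=bot.find_in(cn,l);print(cn,l,[(np.round(x["box"]).tolist(),round(x["p"],2)) for x in r[:6]])
E
```

```text
top tube_a [([269.0, 189.0, 16.0, 17.0], 0.81), ([184.0, 206.0, 21.0, 12.0], 0.73), ([247.0, 242.0, 21.0, 20.0], 0.72), ([237.0, 174.0, 19.0, 23.0], 0.69), ([235.0, 208.0, 17.0, 18.0], 0.61), ([428.0, 240.0, 84.0, 98.0], 0.18)]
top rack [([216.0, 212.0, 83.0, 32.0], 0.71)]
top rest [([320.0, 200.0, 52.0, 34.0], 0.68)]
top rocker [([427.0, 240.0, 83.0, 96.0], 0.85), ([314.0, 146.0, 18.0, 18.0], 0.74), ([184.0, 207.0, 20.0, 14.0], 0.4)]
top plunger_top [([420.0, 274.0, 13.0, 14.0], 0.73), ([215.0, 211.0, 82.0, 32.0], 0.66)]
top bottle [([354.0, 145.0, 19.0, 26.0], 0.64)]
top beaker [([289.0, 145.0, 25.0, 31.0], 0.67)]
top jar [([315.0, 145.0, 21.0, 20.0], 0.61), ([427.0, 240.0, 84.0, 98.0], 0.47)]
top tube_a_cap [([183.0, 207.0, 23.0, 13.0], 0.75), ([422.0, 275.0, 18.0, 12.0], 0.48)]
scene tube_a [([357.0, 245.0, 14.0, 44.0], 0.98), ([383.0, 271.0, 25.0, 43.0], 0.9), ([402.0, 206.0, 22.0, 31.0], 0.83), ([401.0, 234.0, 19.0, 29.0], 0.67), ([454.0, 256.0, 20.0, 31.0], 0.59), ([284.0, 280.0, 28.0, 32.0], 0.38)]
scene rack [([418.0, 264.0, 89.0, 75.0], 0.85), ([309.0, 228.0, 57.0, 58.0], 0.28)]
scene rest [([310.0, 230.0, 58.0, 59.0], 0.61)]
scene rocker [([246.0, 169.0, 102.0, 82.0], 0.59), ([311.0, 228.0, 56.0, 61.0], 0.41)]
scene plunger_top [([271.0, 139.0, 10.0, 12.0], 0.47), ([282.0, 281.0, 25.0, 29.0], 0.36)]
scene bottle [([246.0, 257.0, 25.0, 37.0], 0.93), ([283.0, 280.0, 24.0, 31.0], 0.57)]
scene beaker [([310.0, 289.0, 30.0, 34.0], 0.77)]
scene jar [([285.0, 280.0, 22.0, 29.0], 0.79), ([309.0, 229.0, 58.0, 59.0], 0.62)]
scene tube_a_cap [([453.0, 258.0, 20.0, 28.0], 0.82)]
```

View pics/tcrop1.png

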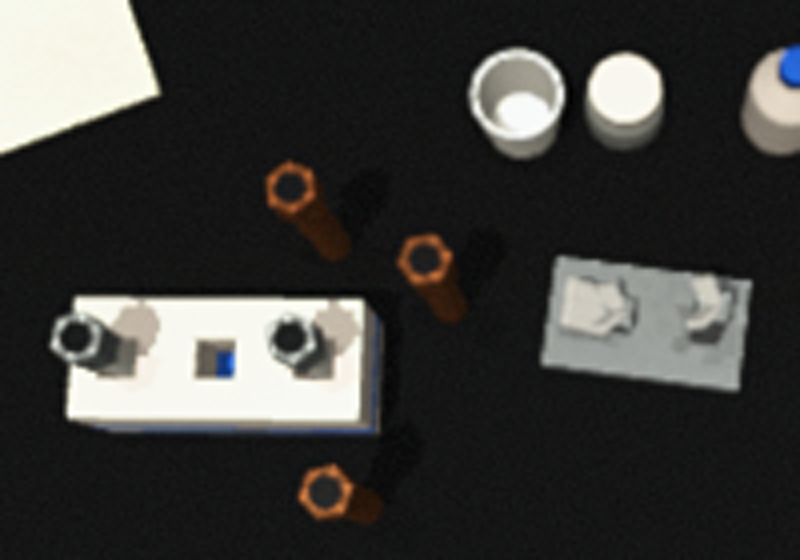

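View pics/tcrop2.png

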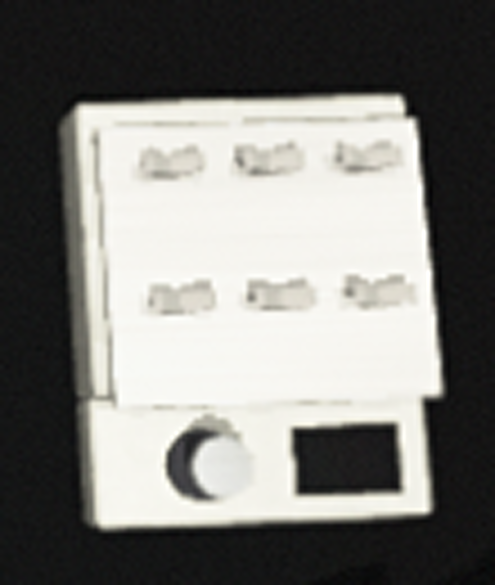

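View pics/scrop1.png

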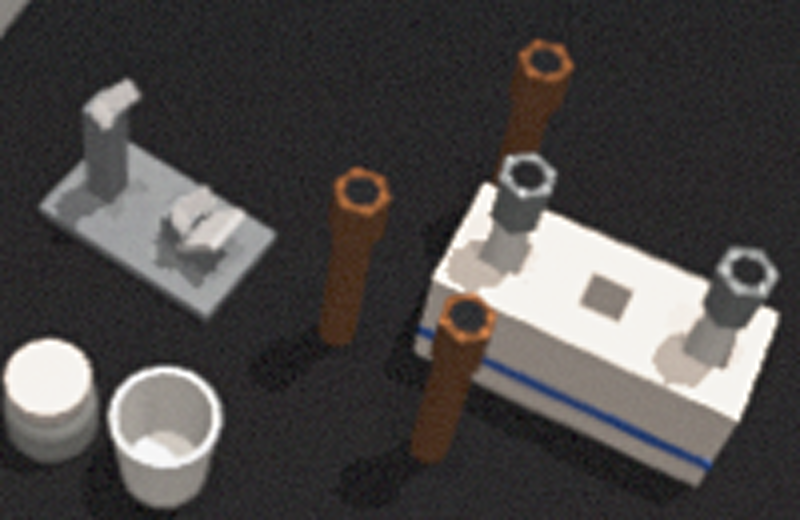

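View pics/scrop2.png

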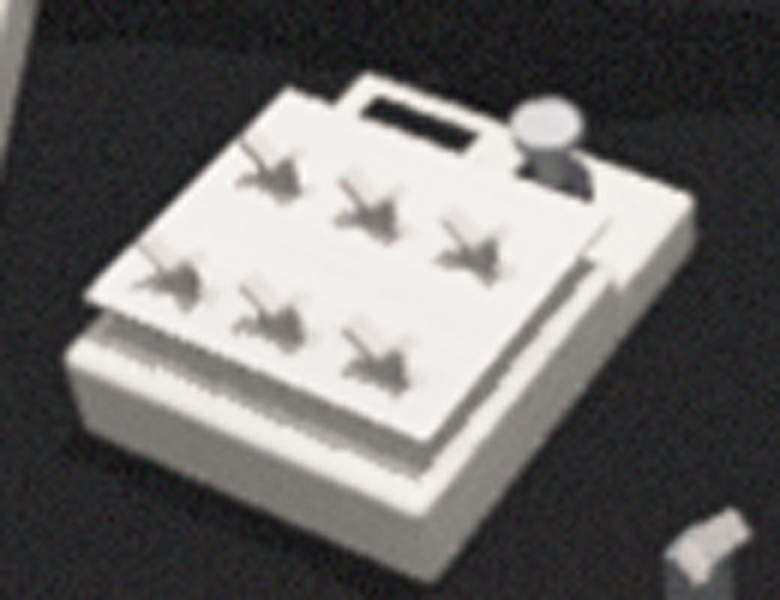

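```bash
python3 - <<'E'
from h import *
T=cam("top");S=cam("scene")
def t1(p):return ((p[0]+.5)/4-.5+160,(p[1]+.5)/4-.5+120)
def t2(p):return ((p[0]+.5)/4.5-.5+370,(p[1]+.5)/4.5-.5+170)
def s1(p):return ((p[0]+.5)/4-.5+270,(p[1]+.5)/4-.5+180)
def s2(p):return ((p[0]+.5)/6-.5+180,(p[1]+.5)/6-.5+115)
f=lambda a:np.round(np.array(a)*1000,1).tolist()
print("rest T",[f(onz(T,t1(p),.012)) for p in[(556,256),(752,281),(740,390),(542,366)]])
print("rest S",[f(onz(S,s1(p),.012)) for p in[(275,235),(208,318),(40,207)]])
print("rack T",[f(onz(T,t1(p),.095)) for p in[(77,297),(363,298),(363,420),(66,416)]])
print("rack S",[f(onz(S,s1(p),.095)) for p in[(487,186),(778,316),(742,416),(435,278)]])
for n,a,b in[("a",(77,338),(748,271)),("c",(295,340),(528,175))]:
    print(n,f(onz(T,t1(a),.18)),f(onz(S,s1(b),.18)),f(tri([(T,t1(a)),(S,s1(b))])))
print("pl",f(onz(T,t2((222,465)),.098)),f(onz(S,s2((547,123)),.098)),f(tri([(T,t2((222,465))),(S,s2((547,123)))])))
print("sad T",[f(onz(T,t2(p),.115)) for p in[(172,160),(268,158),(368,155),(181,297),(280,293),(378,291)]])
print("rk base S",f(onz(S,s2((430,582)),0)),f(onz(S,s2((425,515)),.046)),f(onz(S,s2((85,430)),0)))
print("rk deck T",f(onz(T,t2((97,527)),.046)),f(onz(T,t2((433,515)),.046)))
for n,a in[("br1",(292,188)),("br2",(426,259)),("br3",(326,492))]: print(n,f(onz(T,t1(a),.17)))
E
```

```text
rest T [[656.0, 62.4, 12.0], [640.6, -87.8, 12.0], [556.5, -79.7, 12.0], [570.7, 70.1, 12.0]]
rest S [[574.8, 69.8, 12.0], [658.1, 63.2, 12.0], [641.7, -85.9, 12.0]]
rack T [[598.5, 398.3, 95.0], [603.2, 194.1, 95.0], [516.8, 189.3, 95.0], [513.5, 398.6, 95.0]]
rack S [[517.4, 194.2, 95.0], [513.0, 397.2, 95.0], [593.1, 400.1, 95.0], [600.8, 195.0, 95.0]]
a [555.4, 364.6, 180.0] [555.0, 364.7, 180.0] [555.3, 364.6, 180.4]
c [558.0, 222.0, 180.0] [558.9, 224.8, 180.0] [558.0, 223.5, 178.1]
pl [395.9, -278.3, 98.0] [395.1, -280.7, 98.0] [396.2, -278.7, 99.5]
sad T [[580.3, -245.9, 115.0], [583.1, -305.8, 115.0], [586.7, -368.8, 115.0], [496.1, -250.1, 115.0], [499.9, -311.1, 115.0], [502.5, -372.0, 115.0]]
rk base S [620.2, -204.2, 0.0] [613.7, -205.9, 46.0] [634.8, -421.0, 0.0]
rk deck T [355.2, -212.4, 46.0] [366.3, -429.6, 46.0]
br1 [661.9, 232.9, 170.0]
br2 [616.0, 141.2, 170.0]
br3 [461.5, 198.1, 170.0]
```

```bash
cat >> h.py <<'E'
def pose():
    s=bot.read_state();return np.array(s["eef_pos"]),R.from_quat(s["ee_rot"]),s
def mkR(xdir,zdir):
    z=np.array(zdir,float);z/=np.linalg.norm(z);x=np.array(xdir,float);x-=z*(x@z);x/=np.linalg.norm(x)
    return R.from_matrix(np.stack([x,np.cross(z,x),z],1))
def plan(p0,R0,p1,R1,n,jaw=None):
    rv=(R0.inv()*R1).as_rotvec()/n; d=(np.array(p1)-p0)/n
    X=[];Rc=R0
    for i in range(n):
        X.append(np.round(Rc.inv().apply(d)*1000,1).tolist());Rc=Rc*R.from_rotvec(rv)
    print("xyz",X);print("rot",np.round(rv,4).tolist(),"x",n, "maxrot",np.abs(rv).max(),"step",np.linalg.norm(d)*1000)
    return np.array(p1,float),R1
def st():
    s=bot.read_state();print("t",round(s["t"],2),"p",np.round(np.array(s["eef_pos"])*1000,1),"q",np.round(s["q"],2),"w",round(s["grip_width"]*1000,1),"F",np.round(s["wrist_force"],1));print("R",np.round(R.from_quat(s["ee_rot"]).as_matrix(),3).tolist())
E
python3 - <<'E'
from h import *
st();p,r,s=pose()
Rd=mkR([0,1,0],[0,0,-1])
Rm=mkR([np.cos(.9),np.sin(.9),0],[0,0,-1])
a,b=plan(p,r,[.44,-.25,.40],Rm,9)
a,b=plan(a,b,[.556,.25,.40],Rd,11)
T=cam("top");f=lambda a:np.round(np.array(a)*1000,1).tolist()
print(f(onz(T,(289,145),.07)),f(onz(T,(316,144),.065)),f(onz(T,(357,140),.12)))
E=cam("wrist")[2];o=-E[:3,:3].T@E[:3,3];print("cam in tool",r.inv().apply(o-p), (r.inv().as_matrix()@E[:3,:3].T).round(3).tolist())
E
```

```text
t 1.05 p [ 193.5 -594.3  242.3] q [ 1.36  0.51 -0.24  1.5   0.13  1.15 -0.15] w 85.4 F [-0.2  0.1  0.2]
R [[0.951, 0.31, 0.0], [0.31, -0.951, -0.0], [0.0, 0.0, -1.0]]
xyz [[37.9, -27.9, -17.5], [39.6, -25.4, -17.5], [41.2, -22.7, -17.5], [42.6, -20.0, -17.5], [43.8, -17.2, -17.5], [44.8, -14.3, -17.5], [45.7, -11.4, -17.5], [46.3, -8.4, -17.5], [46.7, -5.4, -17.5]]
rot [0.0, -0.0, -0.065] x 9 maxrot 0.06502938478097647 step 50.20835018518022
xyz [[42.2, -20.0, 0.0], [43.3, -17.4, 0.0], [44.3, -14.7, 0.0], [45.1, -12.0, 0.0], [45.7, -9.2, 0.0], [46.2, -6.4, 0.0], [46.5, -3.6, 0.0], [46.7, -0.7, 0.0], [46.6, 2.1, 0.0], [46.4, 4.9, 0.0], [46.0, 7.8, 0.0]]
rot [0.0, 0.0, -0.061] x 11 maxrot 0.060981484254081515 step 46.661786442972655
[759.4, 92.5, 70.0] [766.4, 12.6, 65.0] [763.0, -103.2, 120.0]
cam in tool [ 0.07875283  0.00059706 -0.13192642] [[0.0, -0.953, -0.304], [1.0, 0.001, -0.001], [0.001, -0.304, 0.953]]
```

Call:
carry_out:
  xyz:
    - [38,-28,-17.5]
    - [39.6,-25.4,-17.5]
    - [41.2,-22.7,-17.5]
    - [42.6,-20,-17.5]
    - [43.8,-17.2,-17.5]
    - [44.8,-14.3,-17.5]
    - [45.7,-11.4,-17.5]
    - [46.3,-8.4,-17.5]
    - [46.7,-5.4,-17.5]
  delta_rot:
    - [0,0,-0.065]
    - [0,0,-0.065]
    - [0,0,-0.065]
    - [0,0,-0.065]
    - [0,0,-0.065]
    - [0,0,-0.065]
    - [0,0,-0.065]
    - [0,0,-0.065]
    - [0,0,-0.065]
  jaw: [60,60,60,60,60,60,60,60,60]

```text
t: 2.17
eef_pos: [0.4408, -0.2486, 0.4006]
ee_rot: [0.9, 0.436, 0.0, 0.0]
wrist_force: [0.4, -0.5, 0.6]
grip_width: 0.0604
```

Call:
carry_out:
  xyz:
    - [42.2,-20,0]
    - [43.3,-17.4,0]
    - [44.3,-14.7,0]
    - [45.1,-12,0]
    - [45.7,-9.2,0]
    - [46.2,-6.4,0]
    - [46.5,-3.6,0]
    - [46.7,-0.7,0]
    - [46.6,2.1,0]
    - [46.4,4.9,0]
    - [46,7.8,0]
  delta_rot:
    - [0,0,-0.061]
    - [0,0,-0.061]
    - [0,0,-0.061]
    - [0,0,-0.061]
    - [0,0,-0.061]
    - [0,0,-0.061]
    - [0,0,-0.061]
    - [0,0,-0.061]
    - [0,0,-0.061]
    - [0,0,-0.061]
    - [0,0,-0.061]
  jaw: [60,60,60,60,60,60,60,60,60,60,60]

```text
t: 3.55
eef_pos: [0.5567, 0.2513, 0.3998]
ee_rot: [0.707, 0.708, 0.0, 0.0]
wrist_force: [-0.1, 0.2, -0.2]
grip_width: 0.0603
```

```bash
python3 - <<'E'
from h import *
st()
c=cam("wrist");im=bot.grab_frame("wrist");cv2.imwrite("pics/w1.png",im[:,:,::-1])
for l in("tube_a","tube_a_cap","rack"):
    print(l,[(np.round(x["box"]).tolist(),round(x["p"],2)) for x in bot.find_in("wrist",l)[:6]])
for P in[[.5553,.3646,.18],[.558,.2235,.18]]: print(proj(c,P))
E
```

```text
t 3.55 p [556.7 251.3 399.8] q [-0.01  0.49 -0.81  1.23  0.35  1.57 -0.77] w 60.3 F [-0.1  0.2 -0.2]
R [[-0.001, 1.0, 0.0], [1.0, 0.001, -0.0], [-0.0, 0.0, -1.0]]
tube_a [([322.0, 72.0, 32.0, 36.0], 0.93), ([362.0, 227.0, 27.0, 60.0], 0.92), ([396.0, 175.0, 41.0, 41.0], 0.86), ([264.0, 197.0, 40.0, 48.0], 0.75), ([327.0, 186.0, 27.0, 36.0], 0.65)]
tube_a_cap [([324.0, 77.0, 26.0, 32.0], 0.58)]
rack [([326.0, 125.0, 59.0, 144.0], 0.95)]
[[322.13643512  73.98093552]]
[[324.27039456 191.42962027]]
```

View pics/w1.png

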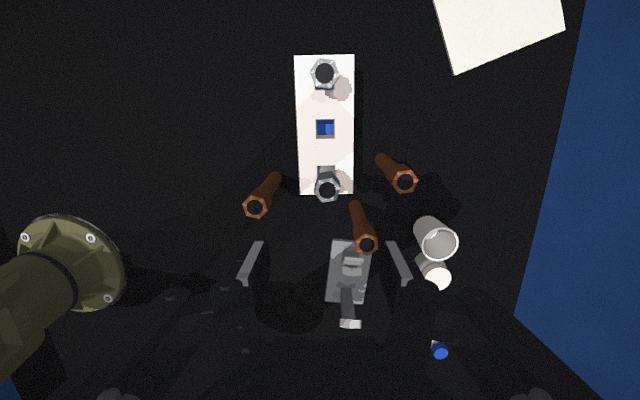

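```bash
python3 - <<'E'
from h import *
im=cv2.imread("pics/w1.png")[:,:,::-1]
crop(im,290,45,360,205,1,"x")
a=cv2.resize(im[45:115,290:360,::-1],None,fx=6,fy=6,interpolation=cv2.INTER_CUBIC);b=cv2.resize(im[150:220,290:360,::-1],None,fx=6,fy=6,interpolation=cv2.INTER_CUBIC)
cv2.imwrite("pics/w1c.png",np.hstack([a[:,:395],b[:,:395]]))
E
```

```text
(no output)
```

View pics/w1c.png

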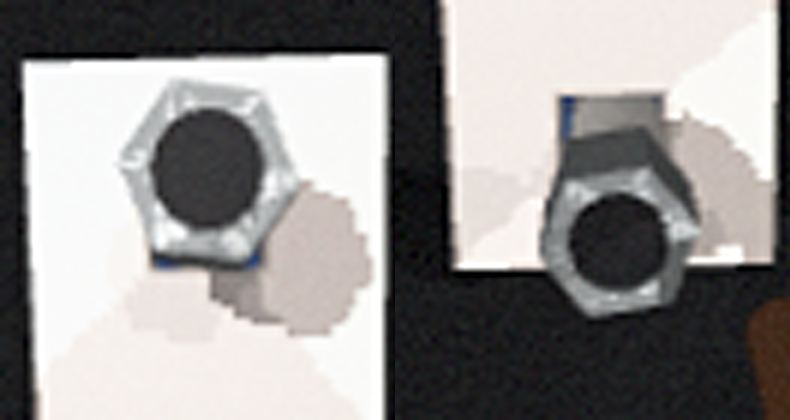

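```bash
python3 - <<'E'
from h import *
c=cam("wrist");p,r,s=pose()
print(onz(c,(324.2,72.6),.18),onz(c,(290+(620-395)/6,150+240/6),.18))
im=bot.grab_frame("top");T=cam("top");crop(im,160,170,270,240,6,"t2")
g=np.deg2rad(22);Rg=mkR([-np.sin(g),np.cos(g),0],[0,0,-1])
a,b=plan(p,r,[.556,.3655,.30],Rg,4)
a,b=plan(a,b,[.556,.3655,.151],Rg,6)
E
```

```text
[0.55675972 0.36558665 0.18      ] [0.56127932 0.22512737 0.18      ]
xyz [[28.7, 0.1, 24.8], [28.5, 2.8, 24.8], [28.1, 5.5, 24.8], [27.5, 8.1, 24.8]]
rot [-0.0002, -0.0, -0.0956] x 4 maxrot 0.09562421280651397 step 37.931379504928216
xyz [[0.0, 0.0, 24.8], [0.0, 0.0, 24.8], [0.0, 0.0, 24.8], [0.0, 0.0, 24.8], [0.0, 0.0, 24.8], [0.0, 0.0, 24.8]]
rot [0.0, 0.0, 0.0] x 6 maxrot 0.0 step 24.833333333333332
```

View pics/t2.png

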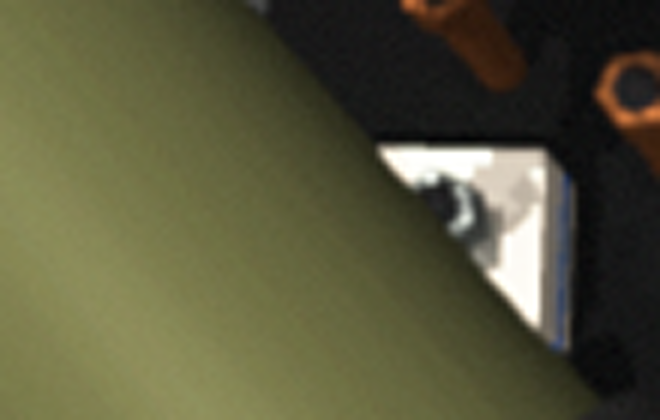

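Call:
carry_out:
  xyz:
    - [28.7,0,24.8]
    - [28.5,2.8,24.8]
    - [28.1,5.5,24.8]
    - [27.5,8.1,24.8]
    - [0,0,0]
  delta_rot:
    - [0,0,-0.0956]
    - [0,0,-0.0956]
    - [0,0,-0.0956]
    - [0,0,-0.0956]
    - [0,0,0]
  jaw: [60,60,60,60,60]

```text
t: 4.42
eef_pos: [0.5558, 0.3643, 0.2986]
ee_rot: [0.559, 0.829, -0.002, -0.001]
wrist_force: [-0.5, 0.2, 0.2]
grip_width: 0.06
```

```bash
python3 - <<'E'
from h import *
st()
c=cam("wrist");im=bot.grab_frame("wrist");crop(im,200,100,460,300,3,"w2")
print(proj(c,[.556,.3655,.18]))
E
```

```text
t 4.42 p [555.8 364.3 298.6] q [-0.18  0.64 -0.87  1.28  0.48  1.44 -0.62] w 60.0 F [-0.5  0.2  0.2]
R [[-0.374, 0.927, -0.003], [0.927, 0.374, -0.002], [-0.001, -0.003, -1.0]]
[[324.32668643 192.5342845 ]]
```

View pics/w2.png

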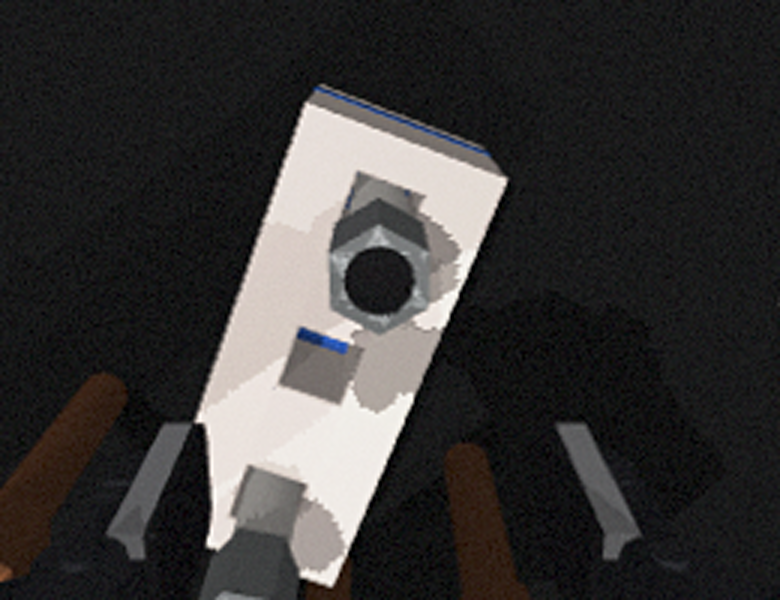

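Call:
carry_out:
  xyz:
    - [1,1,25]
    - [0,0,25]
    - [0,0,25]
    - [0,0,25]
    - [0,0,25]
    - [0,0,22.5]
    - [0,0,0]
  delta_rot:
    - [0,0,0]
    - [0,0,0]
    - [0,0,0]
    - [0,0,0]
    - [0,0,0]
    - [0,0,0]
    - [0,0,0]
  jaw: [60,60,60,60,60,60,60]

```text
t: 5.35
eef_pos: [0.5579, 0.3633, 0.1528]
ee_rot: [0.561, 0.828, -0.001, 0.001]
wrist_force: [-0.2, -0.5, 0.2]
grip_width: 0.0601
```

Call:
carry_out:
  xyz:
    - [0,0,0]
    - [0,0,0]
    - [0,0,0]
    - [0,0,0]
    - [0,0,0]
  delta_rot:
    - [0,0,0]
    - [0,0,0]
    - [0,0,0]
    - [0,0,0]
    - [0,0,0]
  jaw: [25,25,25,25,25]
  newtons: 40

```text
t: 5.98
eef_pos: [0.5575, 0.3663, 0.155]
ee_rot: [0.56, 0.828, 0.001, 0.001]
wrist_force: [-0.5, -1.1, 6.4]
grip_width: 0.0303
```

Call:
carry_out:
  xyz:
    - [0,0,-10]
    - [0,0,-25]
    - [0,0,-30]
    - [0,0,-30]
    - [0,0,-30]
    - [0,0,-30]
    - [0,0,-30]
    - [0,0,-25]
    - [0,0,0]
  delta_rot:
    - [0,0,0]
    - [0,0,0]
    - [0,0,0]
    - [0,0,0]
    - [0,0,0]
    - [0,0,0]
    - [0,0,0]
    - [0,0,0]
    - [0,0,0]
  jaw: [25,25,25,25,25,25,25,25,25]

```text
t: 7.1
eef_pos: [0.5569, 0.367, 0.3658]
ee_rot: [0.56, 0.829, 0.002, 0.0]
wrist_force: [0.3, 0.8, -0.9]
grip_width: 0.0306
```

```bash
python3 - <<'E'
from h import *
st();p,r,s=pose()
im=bot.grab_frame("scene");crop(im,220,100,480,300,3,"s3")
# rest geometry
yaw=np.deg2rad(84.2);u=np.array([np.cos(yaw),np.sin(yaw),0]);o=np.array([.606,-.0087,0])
foot=o+.058*u+[0,0,.045];d=(-u+[0,0,1])/2**.5;nrm=(u+[0,0,1])/2**.5
print("foot",foot,"cap",foot+.17*d)
S=cam("scene");T=cam("top")
V=lambda s:foot+s*d-nrm*.0177  # V bottom
for nme,c in(("S",S),("T",T)):
    for s_ in(.015,.110):
        print(nme,s_,"Vbot",proj(c,V(s_))[0].round(1),"tops",[proj(c,V(s_)+.0148*nrm+sg*.0148*np.cross(d,nrm))[0].round(1) for sg in(1,-1)])
E
```

```text
t 7.1 p [556.9 367.  365.8] q [-0.2   0.61 -0.88  1.14  0.46  1.58 -0.59] w 30.6 F [ 0.3  0.8 -0.9]
R [[-0.373, 0.928, 0.003], [0.928, 0.373, 0.003], [0.002, 0.004, -1.0]]
foot [0.61186127 0.04900308 0.045     ] cap [ 0.59971347 -0.07058969  0.16520815]
S 0.015 Vbot [319.2 234.3] tops [array([325.5, 230.5]), array([319.2, 237.7])]
S 0.11 Vbot [299.7 207.8] tops [array([306.1, 203.9]), array([299.3, 210.9])]
T 0.015 Vbot [310. 197.] tops [array([305.8, 200.8]), array([307.1, 190.9])]
T 0.11 Vbot [333.9 195.5] tops [array([329.7, 199.6]), array([331. , 189.1])]
```

View pics/s3.png

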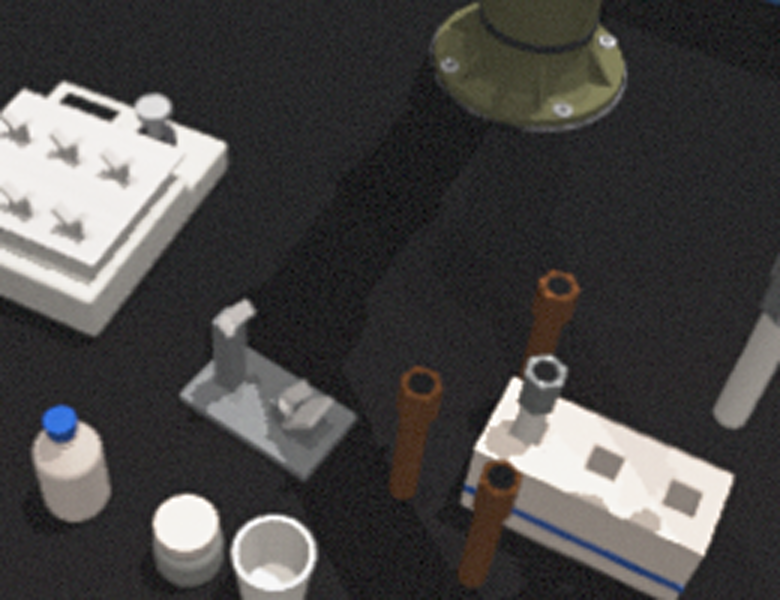

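```bash
cat >> h.py <<'E'
yaw=np.deg2rad(84.2);u=np.array([np.cos(yaw),np.sin(yaw),0]);o_rest=np.array([.606,-.0087,0])
foot=o_rest+.058*u+[0,0,.045];d=(-u+[0,0,1])/2**.5;nrm=(u+[0,0,1])/2**.5;lat=np.cross(d,nrm)
E
python3 - <<'E'
from h import *
fs=8
for n,fn,x0,y0,x1,y1 in(("scene","pics/scene0.png",275,190,345,265),("top","pics/top0.png",285,175,355,225)):
    c=cam(n);im=cv2.imread(fn)[y0:y1,x0:x1];im=cv2.resize(im,None,fx=fs,fy=fs,interpolation=cv2.INTER_CUBIC)
    def P(X):
        q=proj(c,X)[0];return (int((q[0]-x0+.5)*fs),int((q[1]-y0+.5)*fs))
    for s in(.015,.11):
        for sg in(1,-1):
            A=[foot+(s+e)*d-nrm*.0177+h*(nrm+sg*lat)/2**.5 for e,h in((-.007,0),(.007,0),(.007,.021),(-.007,.021))]
            cv2.polylines(im,[np.array([P(a) for a in A])],True,(0,0,255) if sg>0 else (0,255,0),1)
    A=[foot+a*nrm+b*lat for a,b in((-.018,-.02),(-.018,.02),(.018,.02),(.018,-.02))]
    cv2.polylines(im,[np.array([P(a) for a in A])],True,(255,255,0),1)
    v=np.array([-u[1],u[0],0])
    A=[o_rest+a*u+b*v+[0,0,.012] for a,b in((-.075,-.0425),(-.075,.0425),(.075,.0425),(.075,-.0425))]
    cv2.polylines(im,[np.array([P(a) for a in A])],True,(255,0,255),1)
    cv2.imwrite(f"pics/ov_{n}.png",im)
E
```

```text
(no output)
```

View pics/ov_scene.png

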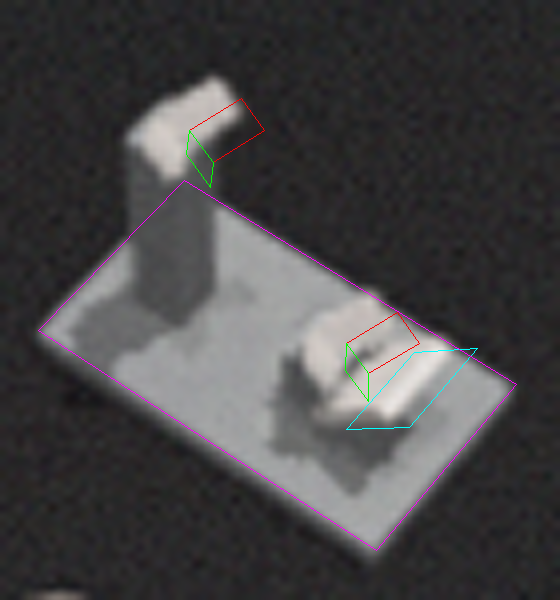

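View pics/ov_top.png

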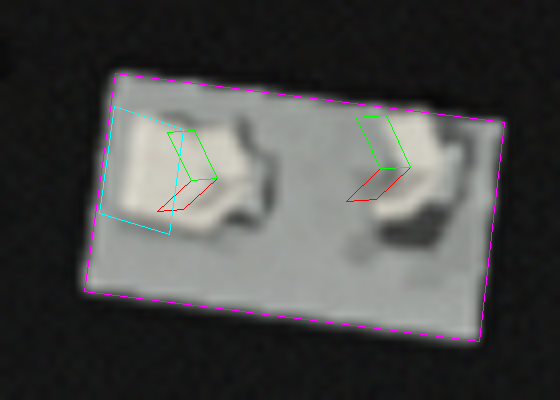

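```bash
cat > ov.py <<'E'
from h import *
import sys
du,dv,dz=[float(x)/1000 for x in sys.argv[1:4]]
fs=8;v=np.array([-u[1],u[0],0]);foot=foot+du*u+dv*v+[0,0,dz];out=[]
for n,fn,x0,y0,x1,y1 in(("scene","pics/scene0.png",275,190,345,265),("top","pics/top0.png",285,175,355,225)):
    c=cam(n);im=cv2.imread(fn)[y0:y1,x0:x1];im=cv2.resize(im,None,fx=fs,fy=fs,interpolation=cv2.INTER_CUBIC);im=cv2.convertScaleAbs(im,alpha=.8)
    def P(X):
        q=proj(c,X)[0];return (int((q[0]-x0+.5)*fs),int((q[1]-y0+.5)*fs))
    for s in(.015,.11):
        for sg in(1,-1):
            A=[foot+(s+e)*d-nrm*.0177+h*(nrm+sg*lat)/2**.5 for e,h in((-.007,0),(.007,0),(.007,.021),(-.007,.021))]
            cv2.polylines(im,[np.array([P(a) for a in A])],True,(0,0,255) if sg>0 else (0,255,0),1)
    A=[foot+a*nrm+b*lat for a,b in((-.018,-.02),(-.018,.02),(.018,.02),(.018,-.02))]
    cv2.polylines(im,[np.array([P(a) for a in A])],True,(255,255,0),1)
    out.append(im)
h=max(i.shape[0] for i in out)
o=np.hstack([cv2.copyMakeBorder(i,0,h-i.shape[0],0,0,cv2.BORDER_CONSTANT) for i in out])
cv2.imwrite("pics/ov2.png",cv2.resize(o,None,fx=.71,fy=.71,interpolation=cv2.INTER_AREA))
E
python3 ov.py -10 0 0
```

```text
(no output)
```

View pics/ov2.png

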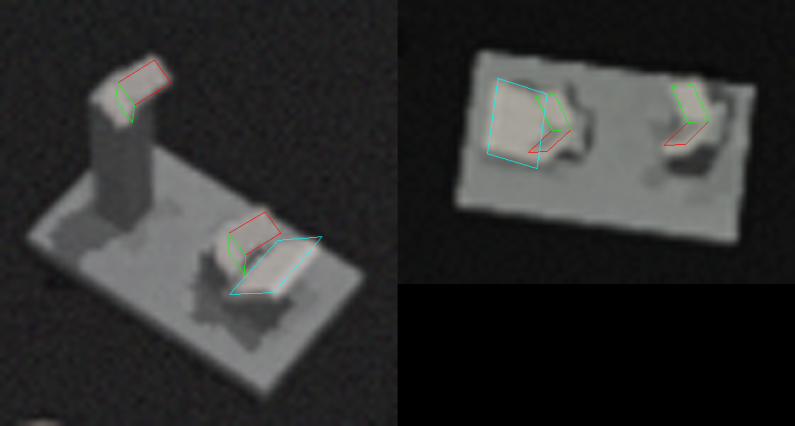

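```bash
sed -i 's/^yaw=.*$/yaw=np.deg2rad(84.2);u=np.array([np.cos(yaw),np.sin(yaw),0]);o_rest=np.array([.605,-.0187,0])/' h.py; python3 - <<'E'
from h import *
st();p,r,s=pose()
print("foot",foot,"cap",foot+.17*d)
g=np.deg2rad(6);Ra=mkR(u,[0,0,-1]);Rb=mkR(nrm,-d)
a,b=plan(p,r,[.60,.04,.395],Ra,8)
B=foot+.147*d+np.array([0,0,.12])
a,b=plan(a,b,B,Rb,7)
print("B",B,"end",foot+.147*d+.001*nrm)
E
```

```text
t 7.15 p [556.8 366.4 364. ] q [-0.2   0.61 -0.88  1.14  0.46  1.58 -0.59] w 30.6 F [ 0.4 -0.2 -0.9]
R [[-0.373, 0.928, 0.001], [0.928, 0.373, 0.001], [0.001, 0.002, -1.0]]
foot [0.61086127 0.03900308 0.045     ] cap [ 0.59871347 -0.08058969  0.16520815]
xyz [[-39.9, -10.2, -3.9], [-40.4, -7.8, -3.9], [-40.8, -5.3, -3.9], [-41.1, -2.9, -3.9], [-41.2, -0.4, -3.9], [-41.1, 2.1, -3.9], [-40.9, 4.6, -3.9], [-40.5, 7.1, -3.9]]
rot [0.0002, -0.0001, 0.0605] x 8 maxrot 0.06049801379557331 step 41.3420445478191
xyz [[-14.8, 1.6, 18.0], [-16.8, 1.6, 16.2], [-18.5, 1.6, 14.3], [-19.9, 1.6, 12.1], [-21.2, 1.6, 9.8], [-22.1, 1.6, 7.4], [-22.8, 1.6, 4.8]]
rot [0.0, 0.1122, 0.0] x 7 maxrot 0.11219973762820691 step 23.382973501921725
B [ 0.600357   -0.06440949  0.2689447 ] end [ 0.60042846 -0.06370601  0.1496518 ]
```

Call:
carry_out:
  xyz:
    - [-40,-10.2,-4]
    - [-40.4,-7.8,-4]
    - [-40.8,-5.3,-4]
    - [-41,-2.9,-4]
    - [-41,-0.4,-4]
    - [-41,2,-4]
    - [-41,4.6,-4]
    - [-40.5,7,-4]
  delta_rot:
    - [0,0,0.0605]
    - [0,0,0.0605]
    - [0,0,0.0605]
    - [0,0,0.0605]
    - [0,0,0.0605]
    - [0,0,0.0605]
    - [0,0,0.0605]
    - [0,0,0.0605]
  jaw: [25,25,25,25,25,25,25,25]

```text
t: 8.15
eef_pos: [0.5995, 0.038, 0.394]
ee_rot: [0.743, 0.67, -0.001, -0.0]
wrist_force: [0.4, 0.2, -1.1]
grip_width: 0.0305
```

Call:
carry_out:
  xyz:
    - [-14.8,1.6,18]
    - [-16.8,1.6,16.2]
    - [-18.5,1.6,14.3]
    - [-20,1.6,12]
    - [-21.2,1.6,9.8]
    - [-22,1.6,7.4]
    - [-22.8,1.6,4.8]
    - [0,0,0]
  delta_rot:
    - [0,0.1122,0]
    - [0,0.1122,0]
    - [0,0.1122,0]
    - [0,0.1122,0]
    - [0,0.1122,0]
    - [0,0.1122,0]
    - [0,0.1122,0]
    - [0,0,0]
  jaw: [25,25,25,25,25,25,25,25]

```text
t: 9.15
eef_pos: [0.5992, -0.0696, 0.2635]
ee_rot: [0.689, 0.615, 0.283, -0.259]
wrist_force: [-0.9, -0.5, -0.4]
grip_width: 0.0306
```

```bash
python3 - <<'E'
from h import *
st();p,r,s=pose()
ims=[]
for n in("scene","top"):
    im=bot.grab_frame(n).copy();c=cam(n)
    z=-r.as_matrix()[:,2];f=p-.145*z
    x0,y0=(230,120) if n=="scene" else (240,140)
    I=cv2.resize(im[y0:y0+130,x0:x0+130,::-1],None,fx=3,fy=3,interpolation=cv2.INTER_CUBIC)
    q=[((proj(c,f+z*l)[0]-[x0,y0]+.5)*3).astype(int) for l in(0,.13)]
    cv2.line(I,tuple(map(int,q[0])),tuple(map(int,q[1])),(0,0,255),1);ims.append(I)
cv2.imwrite("pics/p4.png",np.hstack(ims))
plan(p,r,foot+.147*d+.001*nrm,mkR(nrm,-d),6)
E
```

```text
t 9.15 p [599.2 -69.6 263.5] q [ 0.99  0.79 -1.02  1.52 -0.15  1.17  0.08] w 30.6 F [-0.9 -0.5 -0.4]
R [[0.082, 0.994, 0.071], [0.701, -0.108, 0.705], [0.709, -0.008, -0.706]]
xyz [[-12.7, 0.3, 14.1], [-12.7, 0.2, 14.1], [-12.7, 0.2, 14.1], [-12.7, 0.2, 14.1], [-12.7, 0.2, 14.1], [-12.7, 0.1, 14.1]]
rot [-0.0001, -0.0003, -0.0019] x 6 maxrot 0.0018508761732652335 step 19.00328470430733
```

View pics/p4.png

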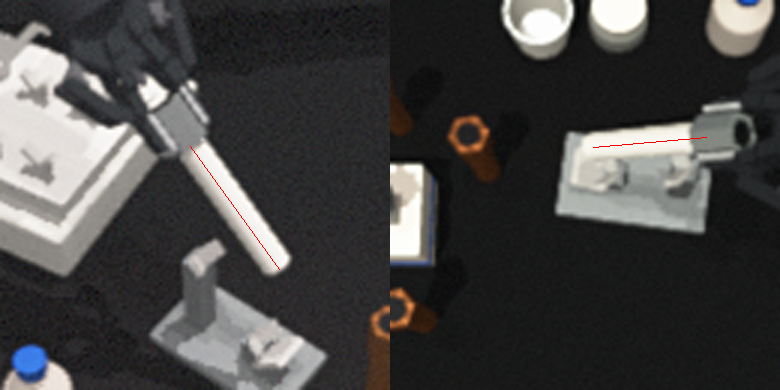

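Call:
carry_out:
  xyz:
    - [-12.7,0.3,14]
    - [-12.7,0.2,14]
    - [-12.7,0.2,14]
    - [-12.7,0.2,14]
    - [-12.7,0.2,14]
    - [-6,0,7]
    - [-6.5,0,7]
    - [0,0,0]
  delta_rot:
    - [0,0,-0.002]
    - [0,0,-0.002]
    - [0,0,-0.002]
    - [0,0,-0.002]
    - [0,0,-0.002]
    - [0,0,0]
    - [0,0,0]
    - [0,0,0]
  jaw: [25,25,25,25,25,25,25,25]

```text
t: 10.25
eef_pos: [0.6024, -0.0593, 0.1555]
ee_rot: [0.683, 0.623, 0.285, -0.255]
wrist_force: [0.3, 0.1, -0.7]
grip_width: 0.0306
```

```bash
cat > look.py <<'E'
from h import *
import sys
st();p,r,s=pose();name=sys.argv[1]
z=-r.as_matrix()[:,2]
print("err tool",np.round(r.inv().apply(foot+.145*d-p)*1000,1))
ims=[]
for n in("scene","top"):
    im=bot.grab_frame(n).copy();c=cam(n)
    x0,y0=(260,160) if n=="scene" else (280,150)
    I=cv2.resize(im[y0:y0+100,x0:x0+100,::-1],None,fx=4,fy=4,interpolation=cv2.INTER_CUBIC)
    q=[((proj(c,foot+d*l)[0]-[x0,y0]+.5)*4).astype(int) for l in(0,.17)]
    cv2.line(I,tuple(map(int,q[0])),tuple(map(int,q[1])),(0,0,255),1);ims.append(I)
cv2.imwrite(f"pics/{name}.png",np.hstack(ims))
E
python3 look.py p5
```

```text
t 10.25 p [602.4 -59.3 155.5] q [ 0.96  0.91 -0.97  1.63 -0.08  0.98  0.15] w 30.6 F [ 0.3  0.1 -0.7]
R [[0.062, 0.996, 0.071], [0.704, -0.095, 0.704], [0.707, 0.006, -0.707]]
err tool [-8.4 -1.6  2.9]
```

View pics/p5.png

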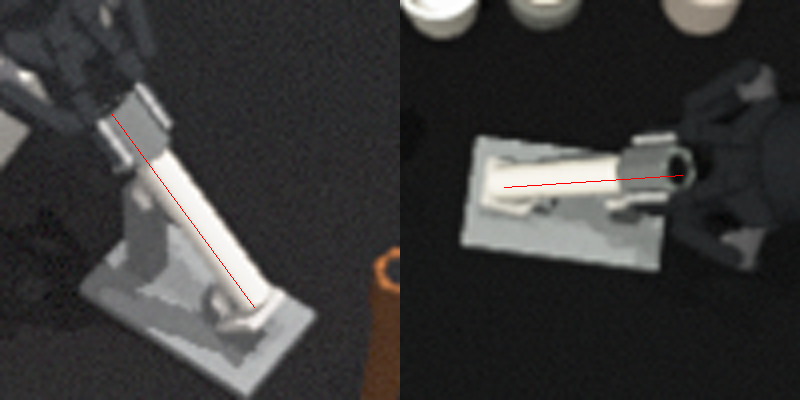

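Call:
carry_out:
  xyz:
    - [-3,-1.5,0]
    - [-3,0,0.5]
    - [-1,0,0.5]
    - [0,0,0]
  delta_rot:
    - [0,0,0.012]
    - [0,0,0]
    - [0,0,0]
    - [0,0,0]
  jaw: [25,25,25,25]

```text
t: 10.85
eef_pos: [0.601, -0.0634, 0.1505]
ee_rot: [0.686, 0.618, 0.284, -0.257]
wrist_force: [1.7, 0.2, 0.3]
grip_width: 0.0307
```

```bash
python3 look.py p6
```

```text
t 10.85 p [601.  -63.4 150.5] q [ 0.97  0.92 -0.97  1.63 -0.08  0.97  0.15] w 30.7 F [1.7 0.2 0.3]
R [[0.074, 0.995, 0.072], [0.703, -0.103, 0.704], [0.707, -0.001, -0.707]]
err tool [-1.9 -0.5  2.3]
```

View pics/p6.png

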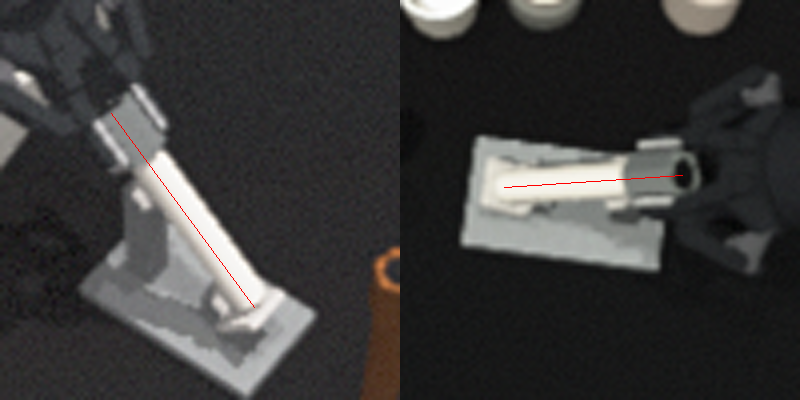

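Call:
carry_out:
  xyz:
    - [-1.5,0,1]
    - [-0.5,0,0.5]
    - [0,0,0]
  delta_rot:
    - [0,0,0]
    - [0,0,0]
    - [0,0,0]
  jaw: [25,25,25]

```text
t: 11.32
eef_pos: [0.6013, -0.0632, 0.1485]
ee_rot: [0.686, 0.618, 0.284, -0.257]
wrist_force: [3.4, 1.4, 3.8]
grip_width: 0.0305
```

Call:
carry_out:
  xyz:
    - [0,0,0]
    - [0,0,0]
    - [0,0,0]
    - [0,0,0]
  delta_rot:
    - [0,0,0]
    - [0,0,0]
    - [0,0,0]
    - [0,0,0]
  jaw: [36,42,55,60]

```text
t: 11.82
eef_pos: [0.6004, -0.0637, 0.1477]
ee_rot: [0.686, 0.619, 0.284, -0.257]
wrist_force: [0.6, 1.3, -0.0]
grip_width: 0.0597
```

```bash
python3 look.py p7
```

```text
t 11.82 p [600.4 -63.7 147.7] q [ 0.97  0.92 -0.97  1.63 -0.08  0.97  0.15] w 59.7 F [ 0.6  1.3 -0. ]
R [[0.074, 0.995, 0.071], [0.703, -0.103, 0.703], [0.707, -0.002, -0.707]]
err tool [ 0.4 -0.   0.6]
```

View pics/p7.png

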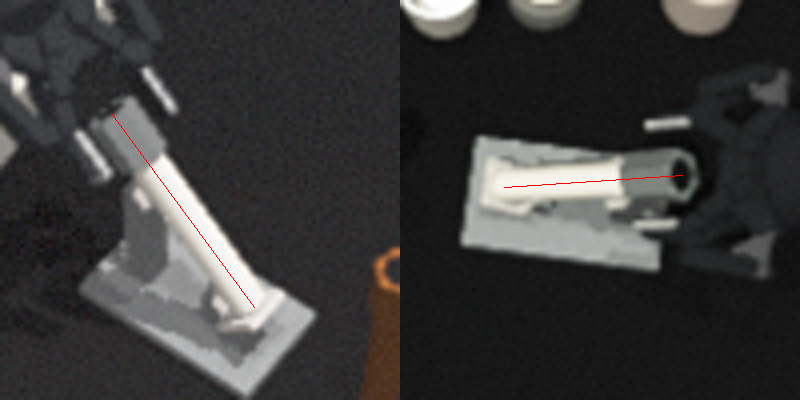

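```bash
cat >> h.py <<'E'
t15=np.deg2rad(15);zg=-u*np.sin(t15)-np.array([0,0,1])*np.cos(t15);Rg=mkR(u,zg)
SG=.065
TG=foot+SG*d+zg*.010
E
python3 - <<'E'
from h import *
st();p,r,s=pose()
z=r.as_matrix()[:,2]
a=p-z*.10
print(TG, TG-.15*zg)
a,b=plan(a,r,TG-.15*zg,Rg,7)
a,b=plan(a,b,TG,Rg,6)
E
```

```text
t 11.93 p [600.5 -63.7 147.8] q [ 0.97  0.92 -0.97  1.63 -0.08  0.97  0.15] w 60.1 F [ 0.3 -0.9 -0.9]
R [[0.074, 0.995, 0.072], [0.703, -0.103, 0.703], [0.707, -0.002, -0.707]]
[ 0.60595497 -0.00929851  0.08130268] [0.60987826 0.0293256  0.22619156]
xyz [[17.4, -0.1, 15.8], [19.5, -0.1, 13.0], [21.3, -0.0, 10.0], [22.5, -0.0, 6.7], [23.3, -0.0, 3.3], [23.5, -0.0, -0.2], [23.2, -0.0, -3.7]]
rot [-0.0002, -0.1496, -0.0003] x 7 maxrot 0.14958898741193774 step 23.48671866308746
xyz [[0.0, 0.0, 25.0], [0.0, 0.0, 25.0], [0.0, 0.0, 25.0], [0.0, 0.0, 25.0], [0.0, 0.0, 25.0], [0.0, 0.0, 25.0]]
rot [0.0, 0.0, 0.0] x 6 maxrot 0.0 step 25.0
```

Call:
carry_out:
  xyz:
    - [0,0,-20]
    - [0,0,-35]
    - [0,0,-35]
    - [0,0,-35]
    - [0,0,0]
  delta_rot:
    - [0,0,0]
    - [0,0,0]
    - [0,0,0]
    - [0,0,0]
    - [0,0,0]
  jaw: [60,60,60,60,60]

```text
t: 12.55
eef_pos: [0.5925, -0.1539, 0.2375]
ee_rot: [0.687, 0.618, 0.285, -0.255]
wrist_force: [-0.0, 0.0, -0.6]
grip_width: 0.06
```

```bash
python3 - <<'E'
from h import *
st();p,r,s=pose()
a,b=plan(p,r,TG-.15*zg,Rg,8)
E
python3 look.py p8
```

```text
t 12.55 p [ 592.5 -153.9  237.5] q [ 1.06  0.86 -0.99  1.43 -0.09  1.26  0.17] w 60.0 F [-0.   0.  -0.6]
R [[0.075, 0.994, 0.076], [0.704, -0.107, 0.702], [0.706, 0.001, -0.708]]
xyz [[15.3, -0.3, 17.2], [17.4, -0.3, 15.1], [19.2, -0.3, 12.7], [20.7, -0.2, 10.1], [21.9, -0.2, 7.3], [22.6, -0.2, 4.4], [23.0, -0.2, 1.4], [23.0, -0.2, -1.6]]
rot [0.0004, -0.1307, -0.0007] x 8 maxrot 0.13069746146136385 step 23.05086122038714
t 12.55 p [ 592.5 -153.9  237.5] q [ 1.06  0.86 -0.99  1.43 -0.09  1.26  0.17] w 60.0 F [-0.   0.  -0.6]
R [[0.075, 0.994, 0.076], [0.704, -0.107, 0.702], [0.706, 0.001, -0.708]]
err tool [  1.1  -1.9 128.1]
```

View pics/p8.png

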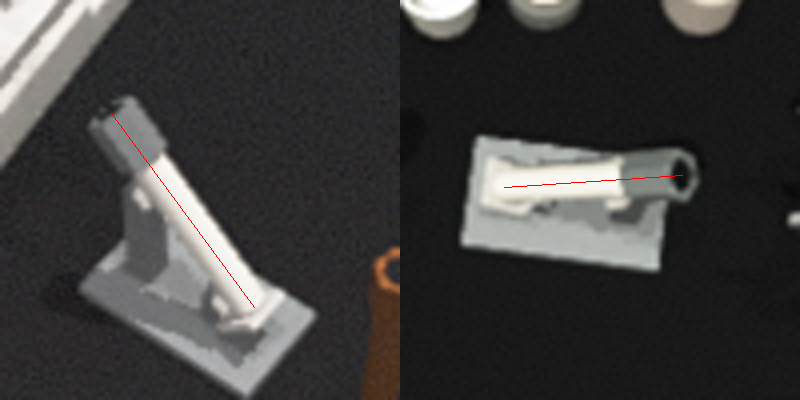

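Call:
carry_out:
  xyz:
    - [15.3,-0.3,17.2]
    - [17.4,-0.3,15]
    - [19.2,-0.3,12.7]
    - [20.7,-0.2,10]
    - [21.9,-0.2,7.3]
    - [22.6,-0.2,4.4]
    - [23,-0.2,1.4]
    - [23,-0.2,-1.6]
    - [0,0,0]
  delta_rot:
    - [0,-0.1307,0]
    - [0,-0.1307,0]
    - [0,-0.1307,0]
    - [0,-0.1307,0]
    - [0,-0.1307,0]
    - [0,-0.1307,0]
    - [0,-0.1307,0]
    - [0,-0.1307,0]
    - [0,0,0]
  jaw: [60,60,60,60,60,60,60,60,60]

```text
t: 13.78
eef_pos: [0.6071, 0.0404, 0.2237]
ee_rot: [0.731, 0.67, -0.097, 0.085]
wrist_force: [-0.1, -0.8, -0.5]
grip_width: 0.06
```

```bash
python3 - <<'E'
from h import *
st();p,r,s=pose()
a,b=plan(p,r,TG,Rg,6)
c=cam("wrist");im=bot.grab_frame("wrist").copy()
q=proj(c,[foot,foot+.17*d,foot+.065*d]);print(q)
for x in q: cv2.circle(im,tuple(int(v) for v in x),3,(255,0,0),-1)
cv2.imwrite("pics/w9.png",im[:,:,::-1])
E
```

```text
t 13.78 p [607.1  40.4 223.7] q [ 0.09  0.58 -0.56  1.53  0.54  1.3  -0.71] w 60.0 F [-0.1 -0.8 -0.5]
R [[0.085, 0.996, -0.027], [0.963, -0.089, -0.254], [-0.255, -0.005, -0.967]]
xyz [[-1.9, 0.7, 25.1], [-1.9, 0.7, 25.1], [-1.9, 0.7, 25.1], [-1.9, 0.7, 25.1], [-1.9, 0.7, 25.1], [-1.9, 0.6, 25.1]]
rot [-0.0003, -0.0006, 0.0022] x 6 maxrot 0.002199207700381493 step 25.137530216910264
[[327.61712069 138.81450486]
 [325.86073904 308.64039394]
 [327.00627553 198.76309566]]
```

View pics/w9.png

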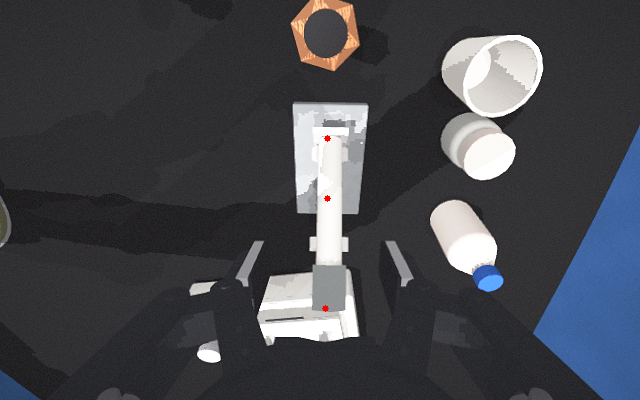

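Call:
carry_out:
  xyz:
    - [-2,0.7,25]
    - [-2,0.7,25]
    - [-2,0.7,25]
    - [-2,0.7,25]
    - [-2,0.7,25]
    - [-2,0.6,25]
    - [0,0,0]
  delta_rot:
    - [0,0,0.002]
    - [0,0,0.002]
    - [0,0,0.002]
    - [0,0,0.002]
    - [0,0,0.002]
    - [0,0,0.002]
    - [0,0,0]
  jaw: [60,60,60,60,60,60,60]

```text
t: 14.7
eef_pos: [0.6053, -0.0214, 0.0815]
ee_rot: [0.741, 0.659, -0.098, 0.085]
wrist_force: [1.1, -0.9, -0.1]
grip_width: 0.0599
```

```bash
python3 - <<'E'
from h import *
st();p,r,s=pose()
print(np.round(r.inv().apply(TG-p)*1000,1))
im=bot.grab_frame("scene");crop(im,240,120,400,260,4,"s10")
E
```

```text
t 14.7 p [605.3 -21.4  81.5] q [ 0.14  0.71 -0.49  1.71  0.67  1.   -0.81] w 59.9 F [ 1.1 -0.9 -0.1]
R [[0.112, 0.993, -0.033], [0.96, -0.117, -0.256], [-0.258, -0.003, -0.966]]
[11.7 -0.8 -2.9]
```

View pics/s10.png

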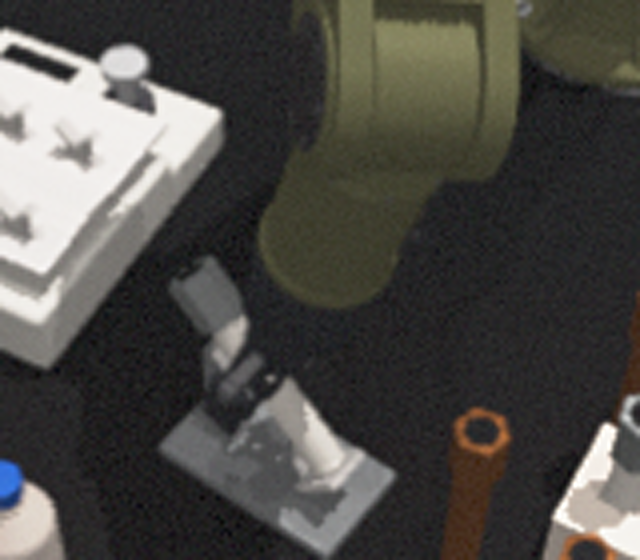

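Call:
carry_out:
  xyz:
    - [0,0,0]
    - [0,0,0]
  delta_rot:
    - [0,0,0]
    - [0,0,0]
  jaw: [60,60]

```text
t: 15.0
eef_pos: [0.6078, -0.0183, 0.0846]
ee_rot: [0.74, 0.66, -0.095, 0.087]
wrist_force: [-0.1, 0.1, 0.2]
grip_width: 0.06
```

```bash
python3 - <<'E'
from h import *
st();p,r,s=pose()
print(np.round(r.inv().apply(TG-p)*1000,1),(r.inv()*Rg).as_rotvec().round(4))
E
```

```text
t 15.0 p [607.8 -18.3  84.6] q [ 0.14  0.71 -0.49  1.71  0.67  1.   -0.81] w 60.0 F [-0.1  0.1  0.2]
R [[0.111, 0.993, -0.026], [0.96, -0.114, -0.255], [-0.256, 0.003, -0.967]]
[ 9.3 -2.9  0.9] [-0.0003 -0.0024 -0.0134]
```

Call:
carry_out:
  xyz:
    - [5,-1,0]
    - [5,-1,0]
    - [0,0,0]
    - [0,0,0]
  delta_rot:
    - [0,0,-0.013]
    - [0,0,0]
    - [0,0,0]
    - [0,0,0]
  jaw: [60,60,60,60]

```text
t: 15.5
eef_pos: [0.6064, -0.0089, 0.081]
ee_rot: [0.736, 0.665, -0.097, 0.086]
wrist_force: [-0.4, -1.4, 0.8]
grip_width: 0.0601
```

```bash
cat >> h.py <<'E'
def mpose(n=4):
    P=[]
    for i in range(n):
        if i: bot.grab_frame("wrist")
        p,r,s=pose();P.append((p,r))
    return np.mean([a for a,_ in P],0),R.concatenate([b for _,b in P]).mean(),s
E
python3 - <<'E'
from h import *
p,r,s=mpose();st()
print(p,np.round(r.inv().apply(TG-p)*1000,1),(r.inv()*Rg).as_rotvec().round(4))
E
```

```text
t 15.65 p [606.4  -9.2  81. ] q [ 0.13  0.71 -0.49  1.71  0.67  1.   -0.81] w 59.8 F [-0.4  0.3  0.1]
R [[0.098, 0.995, -0.028], [0.961, -0.102, -0.256], [-0.257, -0.002, -0.966]]
[ 0.60637142 -0.00908481  0.08096493] [-0.3 -0.4 -0.3] [-0.0019 -0.0014 -0.0004]
```

Aligned. Close on the tube's side.

Call:
carry_out:
  xyz:
    - [0,0,0]
    - [0,0,0]
    - [0,0,0]
    - [0,0,0]
    - [0,0,0]
  delta_rot:
    - [0,0,0]
    - [0,0,0]
    - [0,0,0]
    - [0,0,0]
    - [0,0,0]
  jaw: [20,20,20,20,20]
  newtons: 40

```text
t: 16.27
eef_pos: [0.607, -0.0091, 0.0813]
ee_rot: [0.736, 0.664, -0.096, 0.087]
wrist_force: [4.7, 0.1, 1.5]
grip_width: 0.0236
```

```bash
python3 - <<'E'
from h import *
p,r,s=mpose(3);st()
e=foot+SG*d;print("grip pt in tool",np.round(r.inv().apply(e-p)*1000,1),"d in tool",r.inv().apply(d).round(3))
E
```

```text
t 16.38 p [607.   -9.   81.3] q [ 0.13  0.71 -0.49  1.71  0.67  1.   -0.81] w 23.9 F [ 4.3 -1.   0.6]
R [[0.098, 0.995, -0.027], [0.961, -0.102, -0.256], [-0.257, -0.0, -0.966]]
grip pt in tool [ -0.3  -1.  -10. ] d in tool [-0.865  0.    -0.502]
```

```bash
cat >> h.py <<'E'
ry=np.deg2rad(2.95);w=np.array([np.cos(ry),np.sin(ry),0]);v=np.array([-np.sin(ry),np.cos(ry),0])
o_rk=np.array([.5415,-.309,0])   # mid of saddles
def lane(k): return o_rk+.0675*w+k*.062*v+np.array([0,0,.125])
dt=np.array([-.866,0,-.5])
def Rlane():
    A=np.stack([dt,[0,1,0],np.cross(dt,[0,1,0])],1);B=np.stack([-w,-v,[0,0,1]],1)
    return R.from_matrix(B@A.T)
foot_t=np.array([0,0,-.010])-SG*dt
def TL(k): return lane(k)-Rlane().apply(foot_t)
E
python3 - <<'E'
from h import *
print(lane(-1),TL(-1),TL(1),Rlane().as_matrix().round(3).tolist())
p=TG;r=Rg
a=p+[0,0,.2]
print("up",r.inv().apply([0,0,1]))
a,b=plan(a,r,TL(-1)+[0,0,.10],Rlane(),11)
E
```

```text
[ 0.61210135 -0.36744399  0.125     ] [ 0.5521824  -0.37053178  0.11633981] [ 0.5458008  -0.2466961   0.11633981] [[0.865, 0.051, 0.499], [0.045, -0.999, 0.026], [0.5, 0.0, -0.866]]
up [-2.58819045e-01 -2.77555756e-17 -9.65925826e-01]
xyz [[-30.5, -1.5, 14.3], [-31.2, 2.3, 12.5], [-31.4, 6.2, 10.7], [-30.9, 10.1, 9.0], [-29.8, 13.9, 7.4], [-28.1, 17.6, 6.0], [-25.9, 21.0, 4.7], [-23.2, 24.2, 3.7], [-20.1, 26.9, 2.8], [-16.5, 29.3, 2.2], [-12.7, 31.2, 1.9]]
rot [-0.0172, 0.0588, 0.1307] x 11 maxrot 0.13066303884874134 step 33.72238861733622
```

Call:
carry_out:
  xyz:
    - [-2.6,0,-9.7]
    - [-5.2,0,-19.3]
    - [-7.8,0,-29]
    - [-7.8,0,-29]
    - [-7.8,0,-29]
    - [-7.8,0,-29]
    - [-7.8,0,-29]
    - [-5.2,0,-19.3]
    - [0,0,0]
  delta_rot:
    - [0,0,0]
    - [0,0,0]
    - [0,0,0]
    - [0,0,0]
    - [0,0,0]
    - [0,0,0]
    - [0,0,0]
    - [0,0,0]
    - [0,0,0]
  jaw: [20,20,20,20,20,20,20,20,20]

```text
t: 17.5
eef_pos: [0.6067, -0.009, 0.2836]
ee_rot: [0.736, 0.665, -0.096, 0.087]
wrist_force: [0.2, 0.5, -1.8]
grip_width: 0.0241
```

Call:
carry_out:
  xyz:
    - [-30.5,-1.5,14.3]
    - [-31.2,2.3,12.5]
    - [-31.4,6.2,10.7]
    - [-31,10,9]
    - [-29.8,13.9,7.4]
    - [-28,17.6,6]
    - [-25.9,21,4.7]
    - [-23.2,24.2,3.7]
    - [-20,27,2.8]
    - [-16.5,29.3,2.2]
    - [-12.7,31.2,1.9]
    - [0,0,0]
  delta_rot:
    - [-0.0172,0.0588,0.1307]
    - [-0.0172,0.0588,0.1307]
    - [-0.0172,0.0588,0.1307]
    - [-0.0172,0.0588,0.1307]
    - [-0.0172,0.0588,0.1307]
    - [-0.0172,0.0588,0.1307]
    - [-0.0172,0.0588,0.1307]
    - [-0.0172,0.0588,0.1307]
    - [-0.0172,0.0588,0.1307]
    - [-0.0172,0.0588,0.1307]
    - [-0.0172,0.0588,0.1307]
    - [0,0,0]
  jaw: [20,20,20,20,20,20,20,20,20,20,20,20]

```text
t: 19.0
eef_pos: [0.5492, -0.3738, 0.2131]
ee_rot: [0.966, 0.02, 0.257, -0.008]
wrist_force: [0.5, 0.1, -0.9]
grip_width: 0.024
```

```bash
cat > lk.py <<'E'
from h import *
import sys
k=int(sys.argv[1]);dz=float(sys.argv[2]);name=sys.argv[3]
p,r,s=mpose(3);st()
T=TL(k)+[0,0,dz];print("err tool",np.round(r.inv().apply(T-p)*1000,1),"world",np.round((T-p)*1000,1),"rot",(r.inv()*Rlane()).as_rotvec().round(4))
ims=[]
for n in("scene","top"):
    im=bot.grab_frame(n).copy();c=cam(n)
    x0,y0=(170,70) if n=="scene" else (370,160)
    I=cv2.resize(im[y0:y0+130,x0:x0+130,::-1],None,fx=3,fy=3,interpolation=cv2.INTER_CUBIC)
    for f,dd,col in((p+r.apply(foot_t),r.apply(dt),(0,0,255)),(lane(k),-w,(0,255,0))):
        q=[((proj(c,f+dd*l)[0]-[x0,y0]+.5)*3).astype(int) for l in(0,.17)]
        cv2.line(I,tuple(map(int,q[0])),tuple(map(int,q[1])),col,1)
    ims.append(I)
cv2.imwrite(f"pics/{name}.png",np.hstack(ims))
E
python3 lk.py -1 .1 p12
```

```text
t 19.1 p [ 551.9 -370.   214.9] q [ 1.1   0.48 -0.54  1.84 -0.21  0.49 -0.69] w 23.9 F [ 0.8  0.4 -0.9]
R [[0.866, 0.051, 0.497], [0.042, -0.999, 0.028], [0.497, -0.004, -0.867]]
err tool [ 2.6 -1.1 -1.1] world [1.6 1.2 2.3] rot [-0.0015  0.0038 -0.006 ]
```

View pics/p12.png

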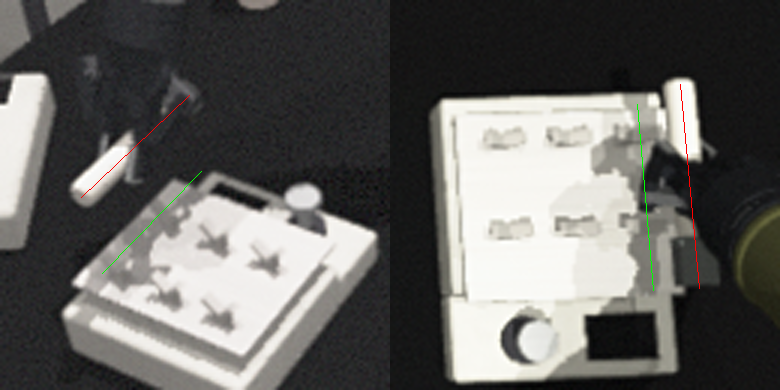

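Call:
carry_out:
  xyz:
    - [-9,-1,19]
    - [-11,0,19]
    - [-11,0,19]
    - [-11,0,19]
    - [-3,0,5]
    - [0,0,0]
    - [0,0,0]
  delta_rot:
    - [0,0.002,-0.004]
    - [0,0,0]
    - [0,0,0]
    - [0,0,0]
    - [0,0,0]
    - [0,0,0]
    - [0,0,0]
  jaw: [20,20,20,20,20,20,20]

```text
t: 20.08
eef_pos: [0.5549, -0.3694, 0.1243]
ee_rot: [0.965, 0.026, 0.26, -0.006]
wrist_force: [-0.8, -0.1, -0.2]
grip_width: 0.0235
```

```bash
python3 lk.py -1 0 p13
```

```text
t 20.18 p [ 554.6 -369.7  124.2] q [ 1.09  0.61 -0.54  1.94 -0.19  0.27 -0.65] w 23.7 F [-0.7  1.2 -0.2]
R [[0.864, 0.054, 0.501], [0.047, -0.999, 0.026], [0.501, 0.001, -0.865]]
err tool [-6.2  0.9  5.5] world [-2.6 -1.  -7.9] rot [-0.0002 -0.0018  0.0029]
```

View pics/p13.png

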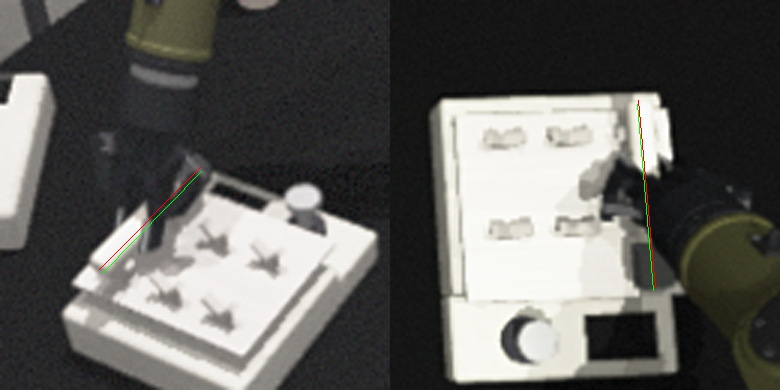

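Call:
carry_out:
  xyz:
    - [-3,0.5,2.5]
    - [-2.5,0.4,2.5]
    - [-0.5,0,0.5]
    - [0,0,0]
  delta_rot:
    - [0,0,0.002]
    - [0,0,0]
    - [0,0,0]
    - [0,0,0]
  jaw: [20,20,20,20]

```text
t: 20.78
eef_pos: [0.5527, -0.3722, 0.1165]
ee_rot: [0.965, 0.025, 0.26, -0.006]
wrist_force: [0.8, -1.4, 3.8]
grip_width: 0.0237
```

```bash
python3 lk.py -1 0 p14; python3 - <<'E'
from h import *
im=bot.grab_frame("wrist");cv2.imwrite("pics/w14.png",im[:,:,::-1])
E
```

```text
t 20.88 p [ 552.7 -372.2  116.5] q [ 1.09  0.62 -0.54  1.94 -0.19  0.25 -0.64] w 23.6 F [ 1.1 -2.6  5.3]
R [[0.863, 0.05, 0.502], [0.044, -0.999, 0.024], [0.503, 0.002, -0.864]]
err tool [-0.5 -1.7 -0.1] world [-0.5  1.6 -0.2] rot [ 0.0022 -0.0032 -0.0001]
```

View pics/w14.png

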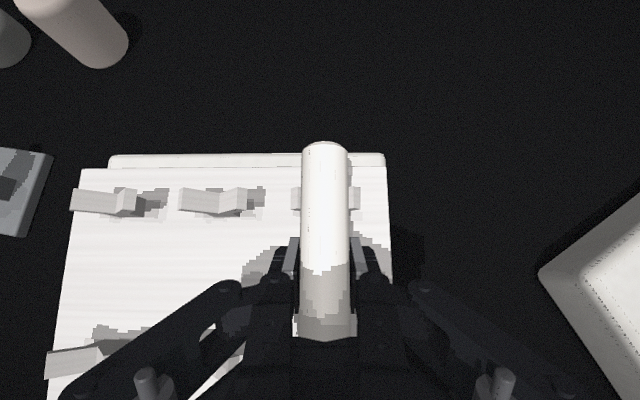

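View pics/p14.png

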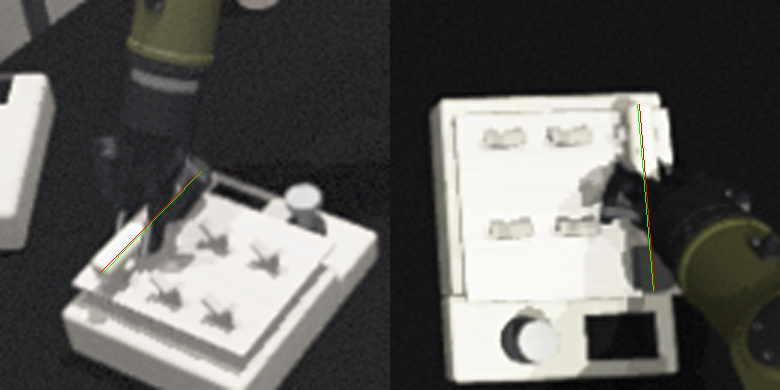

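Call:
carry_out:
  xyz:
    - [0,0,0]
    - [0,0,0]
    - [0,0,0]
    - [0,0,0]
  delta_rot:
    - [0,0,0]
    - [0,0,0]
    - [0,0,0]
    - [0,0,0]
  jaw: [30,40,55,60]

```text
t: 21.52
eef_pos: [0.5517, -0.3702, 0.1151]
ee_rot: [0.966, 0.025, 0.259, -0.007]
wrist_force: [0.4, 0.3, -0.4]
grip_width: 0.0601
```

Call:
carry_out:
  xyz:
    - [5,0,-10]
    - [11,0,-19]
    - [15,0,-26]
    - [20,0,-34]
    - [20,0,-34]
    - [20,0,-34]
    - [0,0,0]
  delta_rot:
    - [0,0,0]
    - [0,0,0]
    - [0,0,0]
    - [0,0,0]
    - [0,0,0]
    - [0,0,0]
    - [0,0,0]
  jaw: [60,60,60,60,60,60,60]

```text
t: 22.4
eef_pos: [0.5534, -0.3711, 0.3017]
ee_rot: [0.965, 0.026, 0.262, -0.005]
wrist_force: [-0.1, 0.5, -0.4]
grip_width: 0.06
```

```bash
python3 lk.py -1 .15 p15
```

```text
t 22.5 p [ 551.7 -370.4  297.4] q [ 1.11  0.39 -0.54  1.72 -0.21  0.68 -0.73] w 60.2 F [-0.3 -0.1 -0.3]
R [[0.864, 0.052, 0.5], [0.045, -0.999, 0.026], [0.501, -0.0, -0.866]]
err tool [-16.9  -0.3  28.4] world [ -0.4   0.2 -33.1] rot [ 0.0016 -0.0031  0.0016]
```

View pics/p15.png

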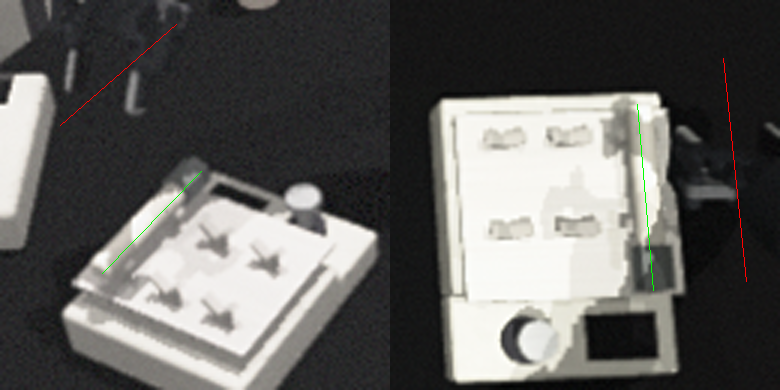

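```bash
cat >> h.py <<'E'
def Rc(deg):
    g=np.deg2rad(deg);return mkR([-np.sin(g),np.cos(g),0],[0,0,-1])
E
python3 - <<'E'
from h import *
p=TL(-1)+[0,0,.1825]
plan(p,Rlane(),[.545,.15,.38],Rc(-20),12)
E
```

```text
xyz [[4.8, -43.4, -5.0], [8.7, -42.8, -4.2], [12.6, -41.9, -3.5], [16.4, -40.6, -3.0], [20.1, -38.9, -2.7], [23.6, -36.9, -2.6], [26.9, -34.6, -2.7], [30.0, -32.0, -2.9], [32.8, -29.0, -3.3], [35.2, -25.9, -3.9], [37.4, -22.5, -4.7], [39.2, -19.0, -5.7]]
rot [0.0255, -0.0385, -0.0952] x 12 maxrot 0.09517656721012234 step 43.90582516781487
```

Call:
carry_out:
  xyz:
    - [4.8,-43.4,-5]
    - [8.7,-42.8,-4.2]
    - [12.6,-42,-3.5]
    - [16.4,-40.6,-3]
    - [20,-39,-2.7]
    - [23.6,-37,-2.6]
    - [27,-34.6,-2.7]
    - [30,-32,-2.9]
    - [32.8,-29,-3.3]
    - [35.2,-26,-3.9]
    - [37.4,-22.5,-4.7]
    - [39.2,-19,-5.7]
  delta_rot:
    - [0.0255,-0.0385,-0.0952]
    - [0.0255,-0.0385,-0.0952]
    - [0.0255,-0.0385,-0.0952]
    - [0.0255,-0.0385,-0.0952]
    - [0.0255,-0.0385,-0.0952]
    - [0.0255,-0.0385,-0.0952]
    - [0.0255,-0.0385,-0.0952]
    - [0.0255,-0.0385,-0.0952]
    - [0.0255,-0.0385,-0.0952]
    - [0.0255,-0.0385,-0.0952]
    - [0.0255,-0.0385,-0.0952]
    - [0.0255,-0.0385,-0.0952]
  jaw: [60,60,60,60,60,60,60,60,60,60,60,60]

```text
t: 24.1
eef_pos: [0.5442, 0.151, 0.3773]
ee_rot: [0.818, 0.575, -0.001, -0.001]
wrist_force: [1.3, -0.5, -0.1]
grip_width: 0.0601
```

Call:
carry_out:
  xyz:
    - [0,0,0]
    - [0,0,0]
  delta_rot:
    - [0,0,0]
    - [0,0,0]
  jaw: [60,60]

```text
t: 24.35
eef_pos: [0.5443, 0.1496, 0.3771]
ee_rot: [0.819, 0.574, -0.0, -0.0]
wrist_force: [0.9, -0.6, -0.8]
grip_width: 0.0599
```

```bash
python3 - <<'E'
from h import *
p,r,s=mpose(3);st()
c=cam("wrist");im=bot.grab_frame("wrist").copy()
q=proj(c,[[.5585,.224,.18]])[0];print(q)
cv2.circle(im,tuple(int(x) for x in q),2,(255,0,0),-1)
cv2.imwrite("pics/w16.png",im[:,:,::-1])
im=bot.grab_frame("scene");crop(im,340,170,480,310,4,"s16")
E
```

```text
t 24.45 p [544.5 148.4 377.6] q [ 0.19  0.4  -0.8   1.4   0.29  1.45 -0.95] w 60.4 F [ 0.5  0.2 -0.2]
R [[0.344, 0.939, -0.0], [0.939, -0.344, -0.0], [-0.0, -0.0, -1.0]]
[311.79200813 108.33636138]
```

View pics/w16.png

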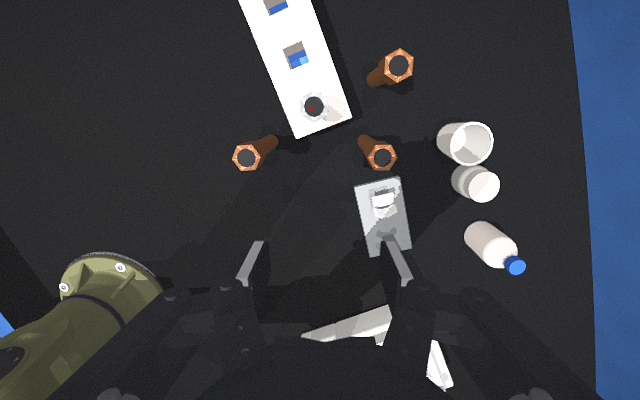

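View pics/s16.png

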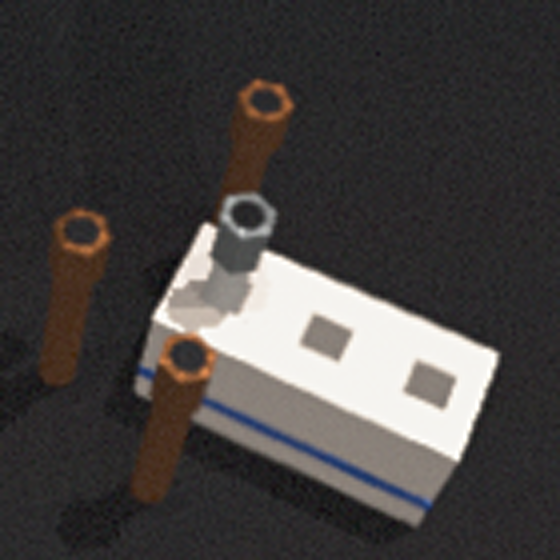

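```bash
python3 - <<'E'
from h import *
im=bot.grab_frame("wrist");crop(im,275,70,355,150,6,"w17")
c=cam("wrist");print(onz(c,(314,106),.18))
plan(np.array([.545,.15,.378]),Rc(-20),[.5595,.2245,.30],Rc(-20),3)
E
```

```text
[0.56182913 0.22587643 0.18      ]
xyz [[25.0, -4.0, 26.0], [25.0, -4.0, 26.0], [25.0, -4.0, 26.0]]
rot [0.0, 0.0, 0.0] x 3 maxrot 0.0 step 36.277480005584124
```

View pics/w17.png

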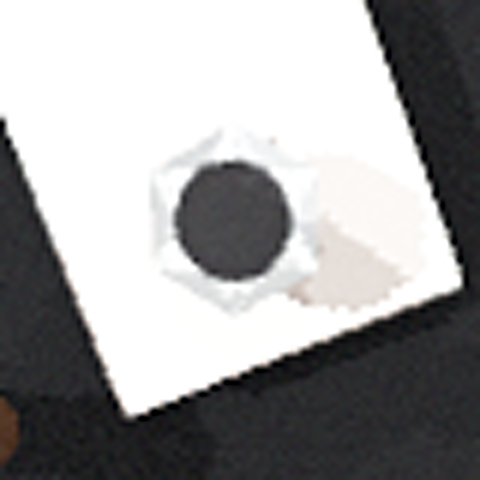

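Call:
carry_out:
  xyz:
    - [25,-3,26]
    - [25,-3,26]
    - [25,-3,26]
    - [0,0,0]
    - [0,0,0]
  delta_rot:
    - [0,0,0]
    - [0,0,0]
    - [0,0,0]
    - [0,0,0]
    - [0,0,0]
  jaw: [60,60,60,60,60]

```text
t: 25.22
eef_pos: [0.5619, 0.2228, 0.301]
ee_rot: [0.819, 0.573, 0.001, 0.0]
wrist_force: [0.1, 0.4, 1.0]
grip_width: 0.0599
```

```bash
python3 - <<'E'
from h import *
p,r,s=mpose(3);st()
print(p,r.inv().apply(np.array([.5600,.2245,.151])-p)*1000)
c=cam("wrist");im=bot.grab_frame("wrist");cv2.imwrite("pics/w18.png",im[:,:,::-1])
print(proj(c,[.56,.2245,.18]))
E
```

```text
t 25.32 p [562.1 222.8 301.5] q [ 0.04  0.51 -0.78  1.45  0.36  1.32 -1.11] w 59.9 F [ 0.3 -0.1  0.3]
R [[0.343, 0.939, 0.002], [0.939, -0.343, 0.001], [0.002, 0.002, -1.0]]
[0.5620432  0.22278067 0.30127066] [  0.71423598  -2.72403578 150.26800112]
[[320.07670707 192.83361793]]
```

View pics/w18.png

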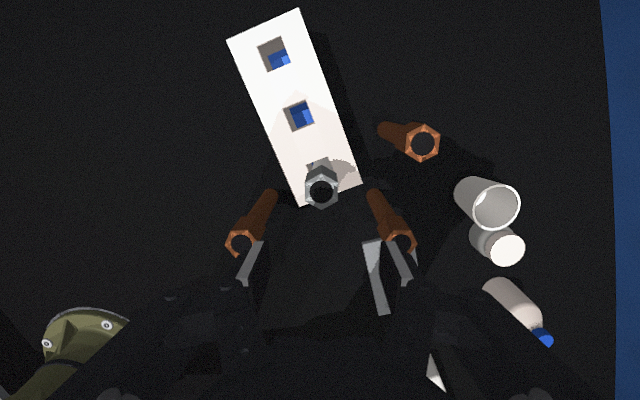

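Call:
carry_out:
  xyz:
    - [1.3,-2.2,25]
    - [0,0,25]
    - [0,0,25]
    - [0,0,25]
    - [0,0,25]
    - [0,0,24]
    - [0,0,0]
    - [0,0,0]
  delta_rot:
    - [0,0,0]
    - [0,0,0]
    - [0,0,0]
    - [0,0,0]
    - [0,0,0]
    - [0,0,0]
    - [0,0,0]
    - [0,0,0]
  jaw: [60,60,60,60,60,60,60,60]

```text
t: 26.38
eef_pos: [0.5607, 0.226, 0.1527]
ee_rot: [0.819, 0.574, 0.001, -0.0]
wrist_force: [0.1, -0.3, 0.1]
grip_width: 0.0603
```

Call:
carry_out:
  xyz:
    - [0,0,0]
    - [0,0,0]
    - [0,0,0]
    - [0,0,0]
    - [0,0,0]
  delta_rot:
    - [0,0,0]
    - [0,0,0]
    - [0,0,0]
    - [0,0,0]
    - [0,0,0]
  jaw: [25,25,25,25,25]
  newtons: 40

```text
t: 27.0
eef_pos: [0.5605, 0.2263, 0.1525]
ee_rot: [0.819, 0.574, 0.001, 0.0]
wrist_force: [-0.9, -0.3, 5.9]
grip_width: 0.0307
```

```bash
python3 - <<'E'
from h import *
p,r,s=mpose(4);st();print(p)
E
```

```text
t 27.15 p [560.5 226.3 152.5] q [ 0.01  0.63 -0.71  1.68  0.47  1.01 -1.22] w 30.4 F [-0.4 -0.6  6.6]
R [[0.341, 0.94, 0.002], [0.94, -0.341, 0.002], [0.002, 0.002, -1.0]]
[0.56053247 0.22634186 0.1525378 ]
```

```bash
python3 - <<'E'
from h import *
Ra=mkR(u,[0,0,-1]);Rb=mkR(nrm,-d)
a,b=plan(np.array([.5605,.2263,.3675]),Rc(-20),[.60,.04,.395],Ra,6)
a,b=plan(a,b,foot+.145*d+np.array([0,0,.12]),Rb,7)
E
```

```text
xyz [[-26.9, 16.8, -4.6], [-27.6, 15.7, -4.6], [-28.2, 14.5, -4.6], [-28.8, 13.3, -4.6], [-29.3, 12.1, -4.6], [-29.8, 10.9, -4.6]]
rot [0.0, 0.0, -0.0413] x 6 maxrot 0.041306125630532445 step 32.069451542273406
xyz [[-14.6, 1.6, 18.2], [-16.6, 1.6, 16.5], [-18.3, 1.6, 14.5], [-19.8, 1.6, 12.4], [-21.1, 1.6, 10.1], [-22.1, 1.6, 7.6], [-22.8, 1.6, 5.1]]
rot [0.0, 0.1122, 0.0] x 7 maxrot 0.11219973762820691 step 23.412122483730897
```

Call:
carry_out:
  xyz:
    - [0,0,-10]
    - [0,0,-25]
    - [0,0,-30]
    - [0,0,-30]
    - [0,0,-30]
    - [0,0,-30]
    - [0,0,-30]
    - [0,0,-30]
    - [0,0,0]
  delta_rot:
    - [0,0,0]
    - [0,0,0]
    - [0,0,0]
    - [0,0,0]
    - [0,0,0]
    - [0,0,0]
    - [0,0,0]
    - [0,0,0]
    - [0,0,0]
  jaw: [25,25,25,25,25,25,25,25,25]

```text
t: 28.28
eef_pos: [0.5601, 0.2266, 0.3691]
ee_rot: [0.819, 0.574, 0.003, -0.0]
wrist_force: [-0.1, 0.7, -1.0]
grip_width: 0.0308
```

Call:
carry_out:
  xyz:
    - [-27,16.8,-4.6]
    - [-27.6,15.7,-4.6]
    - [-28.2,14.5,-4.6]
    - [-28.8,13.3,-4.6]
    - [-29.3,12,-4.6]
    - [-29.8,11,-4.6]
  delta_rot:
    - [0,0,-0.0413]
    - [0,0,-0.0413]
    - [0,0,-0.0413]
    - [0,0,-0.0413]
    - [0,0,-0.0413]
    - [0,0,-0.0413]
  jaw: [25,25,25,25,25,25]

```text
t: 29.02
eef_pos: [0.5991, 0.0382, 0.3931]
ee_rot: [0.741, 0.671, -0.0, -0.001]
wrist_force: [0.3, 0.1, -0.4]
grip_width: 0.0305
```

Call:
carry_out:
  xyz:
    - [-14.6,1.6,18]
    - [-16.6,1.6,16.5]
    - [-18.3,1.6,14.5]
    - [-20,1.6,12.4]
    - [-21,1.6,10]
    - [-22,1.6,7.6]
    - [-22.8,1.6,5]
    - [0,0,0]
    - [0,0,0]
    - [0,0,0]
  delta_rot:
    - [0,0.1122,0]
    - [0,0.1122,0]
    - [0,0.1122,0]
    - [0,0.1122,0]
    - [0,0.1122,0]
    - [0,0.1122,0]
    - [0,0.1122,0]
    - [0,0,0]
    - [0,0,0]
    - [0,0,0]
  jaw: [25,25,25,25,25,25,25,25,25,25]

```text
t: 30.28
eef_pos: [0.6003, -0.0617, 0.2681]
ee_rot: [0.684, 0.621, 0.284, -0.256]
wrist_force: [0.2, 0.1, -0.0]
grip_width: 0.0307
```

```bash
cat > look2.py <<'E'
from h import *
import sys
p,r,s=mpose(3);st();name=sys.argv[1]
print("err tool",np.round(r.inv().apply(foot+.143*d-p)*1000,1),(r.inv()*mkR(nrm,-d)).as_rotvec().round(4))
ims=[];z=-r.as_matrix()[:,2]
for n in("scene","top"):
    im=bot.grab_frame(n).copy();c=cam(n)
    x0,y0=(260,140) if n=="scene" else (270,140)
    I=cv2.resize(im[y0:y0+130,x0:x0+130,::-1],None,fx=3,fy=3,interpolation=cv2.INTER_CUBIC)
    for f,dd,col in((foot,d,(0,255,0)),(p-.143*z,z,(0,0,255))):
        q=[((proj(c,f+dd*l)[0]-[x0,y0]+.5)*3).astype(int) for l in(0,.17)]
        cv2.line(I,tuple(map(int,q[0])),tuple(map(int,q[1])),col,1)
    ims.append(I)
cv2.imwrite(f"pics/{name}.png",np.hstack(ims))
E
python3 look2.py p20
```

```text
t 30.38 p [600.4 -62.1 267.9] q [ 1.01  0.81 -1.08  1.52 -0.1   1.16  0.04] w 30.5 F [ 0.6  0.8 -1.4]
R [[0.068, 0.995, 0.071], [0.704, -0.098, 0.703], [0.707, 0.002, -0.708]]
err tool [-86.   -0.1  86.4] [-0.0005  0.0005  0.0041]
```

View pics/p20.png

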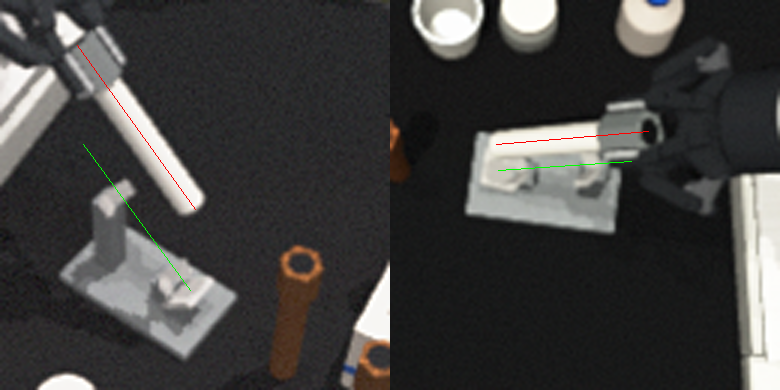

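Good. Lower by 86/86, last part slower.

Call:
carry_out:
  xyz:
    - [-14,0,14]
    - [-14,0,14]
    - [-14,0,14]
    - [-14,0,14]
    - [-12,0,12]
    - [-8,0,8]
    - [-4,0,4]
    - [-2,0,2]
    - [0,0,0]
    - [0,0,0]
  delta_rot:
    - [0,0,0.004]
    - [0,0,0]
    - [0,0,0]
    - [0,0,0]
    - [0,0,0]
    - [0,0,0]
    - [0,0,0]
    - [0,0,0]
    - [0,0,0]
    - [0,0,0]
  jaw: [25,25,25,25,25,25,25,25,25,25]

```text
t: 31.72
eef_pos: [0.6005, -0.0633, 0.1512]
ee_rot: [0.686, 0.618, 0.284, -0.257]
wrist_force: [1.8, 0.8, -0.7]
grip_width: 0.0306
```

```bash
python3 look2.py p21
```

```text
t 31.82 p [600.5 -63.4 151.1] q [ 0.99  0.94 -1.02  1.63 -0.03  0.97  0.1 ] w 30.5 F [ 1.1  0.1 -0.2]
R [[0.074, 0.995, 0.072], [0.703, -0.103, 0.704], [0.708, -0.001, -0.706]]
err tool [-2.3 -0.   4.8] [ 0.0008 -0.0009 -0.0026]
```

View pics/p21.png

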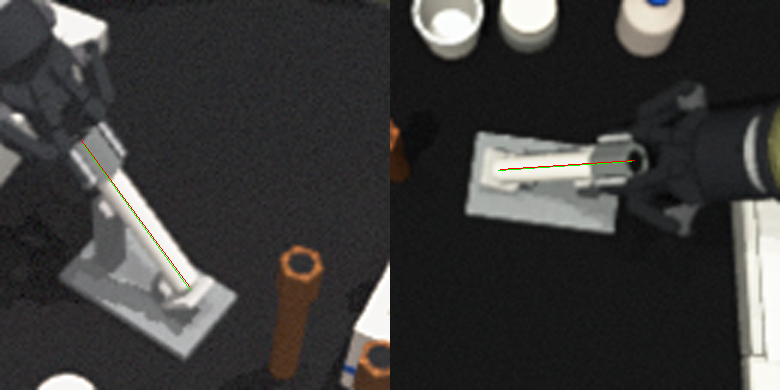

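Call:
carry_out:
  xyz:
    - [-1.5,0,1.5]
    - [-1,0,1.5]
    - [0,0,0.5]
    - [0,0,0]
  delta_rot:
    - [0,0,0]
    - [0,0,0]
    - [0,0,0]
    - [0,0,0]
  jaw: [25,25,25,25]

```text
t: 32.42
eef_pos: [0.6016, -0.0622, 0.1479]
ee_rot: [0.686, 0.618, 0.285, -0.257]
wrist_force: [3.2, 0.7, 5.5]
grip_width: 0.0305
```

Call:
carry_out:
  xyz:
    - [0,0,0]
    - [0,0,0]
    - [0,0,0]
    - [0,0,0]
  delta_rot:
    - [0,0,0]
    - [0,0,0]
    - [0,0,0]
    - [0,0,0]
  jaw: [36,42,55,60]

```text
t: 32.92
eef_pos: [0.6, -0.0628, 0.1462]
ee_rot: [0.686, 0.618, 0.284, -0.257]
wrist_force: [-0.2, 0.5, -1.1]
grip_width: 0.06
```

Call:
carry_out:
  xyz:
    - [0,0,-20]
    - [0,0,-35]
    - [0,0,-35]
    - [0,0,-35]
    - [0,0,0]
    - [0,0,0]
  delta_rot:
    - [0,0,0]
    - [0,0,0]
    - [0,0,0]
    - [0,0,0]
    - [0,0,0]
    - [0,0,0]
  jaw: [60,60,60,60,60,60]

```text
t: 33.67
eef_pos: [0.5908, -0.15, 0.2341]
ee_rot: [0.686, 0.618, 0.284, -0.258]
wrist_force: [0.0, -0.3, 0.1]
grip_width: 0.0597
```

```bash
python3 look2.py p22;  python3 - <<'E'
from h import *
p,r,s=pose()
a,b=plan(p,r,TG-.15*zg,Rg,8)
E
```

```text
t 33.77 p [ 590.7 -149.5  233.9] q [ 1.08  0.89 -1.04  1.44 -0.05  1.25  0.12] w 59.8 F [-0.2 -0.3 -0.3]
R [[0.074, 0.995, 0.069], [0.702, -0.101, 0.705], [0.708, -0.004, -0.706]]
err tool [  0.4   1.2 124.8] [-0.0021 -0.0014 -0.0029]
xyz [[15.2, 0.1, 16.6], [17.2, 0.1, 14.5], [19.0, 0.1, 12.1], [20.4, 0.1, 9.5], [21.5, 0.1, 6.8], [22.2, 0.1, 3.9], [22.5, 0.1, 1.0], [22.4, 0.1, -2.0]]
rot [-0.0004, -0.1311, -0.0002] x 8 maxrot 0.13110129477861066 step 22.526176091935632
```

View pics/p22.png

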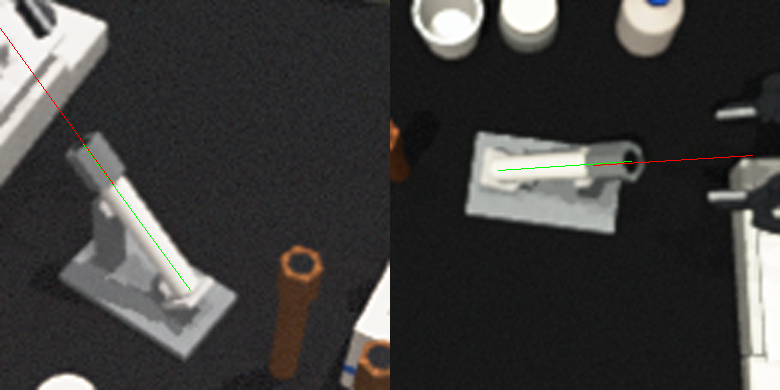

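Tube c sits in the rest (foot at the stop). Go to the side grasp.

Call:
carry_out:
  xyz:
    - [15.2,0,16.6]
    - [17.2,0,14.5]
    - [19,0,12]
    - [20.4,0,9.5]
    - [21.5,0,6.8]
    - [22.2,0,3.9]
    - [22.5,0,1]
    - [22.4,0,-2]
    - [0,0,0]
    - [0,0,0]
    - [0,0,0]
  delta_rot:
    - [0,-0.131,0]
    - [0,-0.131,0]
    - [0,-0.131,0]
    - [0,-0.131,0]
    - [0,-0.131,0]
    - [0,-0.131,0]
    - [0,-0.131,0]
    - [0,-0.131,0]
    - [0,0,0]
    - [0,0,0]
    - [0,0,0]
  jaw: [60,60,60,60,60,60,60,60,60,60,60]

```text
t: 35.25
eef_pos: [0.6097, 0.026, 0.2268]
ee_rot: [0.737, 0.663, -0.098, 0.086]
wrist_force: [0.4, -0.1, 0.1]
grip_width: 0.0601
```

```bash
python3 - <<'E'
from h import *
p,r,s=mpose(3);st()
print("err from pre",np.round(r.inv().apply(TG-p)*1000,1),(r.inv()*Rg).as_rotvec().round(4))
E
```

```text
t 35.35 p [609.8  26.  227. ] q [ 0.13  0.58 -0.61  1.52  0.57  1.32 -0.72] w 59.6 F [-1.3 -0.1 -0. ]
R [[0.102, 0.994, -0.03], [0.961, -0.106, -0.257], [-0.259, -0.002, -0.966]]
err from pre [  3.4   0.3 149.8] [-0.0038 -0.     -0.0045]
```

Call:
carry_out:
  xyz:
    - [3,0,25]
    - [0,0,25]
    - [0,0,25]
    - [0,0,25]
    - [0,0,25]
    - [0,0,25]
    - [0,0,0]
    - [0,0,0]
    - [0,0,0]
  delta_rot:
    - [0,0,-0.004]
    - [0,0,0]
    - [0,0,0]
    - [0,0,0]
    - [0,0,0]
    - [0,0,0]
    - [0,0,0]
    - [0,0,0]
    - [0,0,0]
  jaw: [60,60,60,60,60,60,60,60,60]

```text
t: 36.48
eef_pos: [0.6064, -0.0071, 0.0826]
ee_rot: [0.735, 0.665, -0.097, 0.087]
wrist_force: [0.5, 0.4, -1.0]
grip_width: 0.0596
```

```bash
python3 - <<'E'
from h import *
p,r,s=mpose(4);st()
print("err",np.round(r.inv().apply(TG-p)*1000,1),(r.inv()*Rg).as_rotvec().round(4))
E
```

```text
t 36.62 p [606.1  -7.2  82.1] q [ 0.15  0.72 -0.54  1.71  0.7   1.03 -0.84] w 60.2 F [-0.2 -0.  -0.1]
R [[0.095, 0.995, -0.028], [0.961, -0.099, -0.257], [-0.258, -0.002, -0.966]]
err [-1.8 -0.1  1.5] [-0.0012 -0.0007  0.0022]
```

Call:
carry_out:
  xyz:
    - [-1.8,0,1.5]
    - [0,0,0]
    - [0,0,0]
    - [0,0,0]
    - [0,0,0]
    - [0,0,0]
  delta_rot:
    - [0,0,0]
    - [0,0,0]
    - [0,0,0]
    - [0,0,0]
    - [0,0,0]
    - [0,0,0]
  jaw: [60,20,20,20,20,20]
  newtons: 40

```text
t: 37.38
eef_pos: [0.6069, -0.0094, 0.0809]
ee_rot: [0.735, 0.666, -0.097, 0.087]
wrist_force: [5.8, -0.3, 1.1]
grip_width: 0.0238
```

Call:
carry_out:
  xyz:
    - [-2.6,0,-9.7]
    - [-5.2,0,-19.3]
    - [-7.8,0,-29]
    - [-7.8,0,-29]
    - [-7.8,0,-29]
    - [-7.8,0,-29]
    - [-7.8,0,-29]
    - [-5.2,0,-19.3]
    - [0,0,0]
    - [0,0,0]
  delta_rot:
    - [0,0,0]
    - [0,0,0]
    - [0,0,0]
    - [0,0,0]
    - [0,0,0]
    - [0,0,0]
    - [0,0,0]
    - [0,0,0]
    - [0,0,0]
    - [0,0,0]
  jaw: [20,20,20,20,20,20,20,20,20,20]

```text
t: 38.62
eef_pos: [0.6055, -0.01, 0.2801]
ee_rot: [0.735, 0.666, -0.098, 0.086]
wrist_force: [0.6, 0.6, -1.7]
grip_width: 0.0239
```

```bash
python3 - <<'E'
from h import *
p,r,s=mpose(2);st()
plan(p,Rg,TL(1)+[0,0,.10],Rlane(),11)
E
```

```text
t 38.67 p [605.5 -10.1 279.7] q [ 0.2   0.53 -0.62  1.47  0.54  1.4  -0.61] w 23.4 F [-0.7  0.3 -0.3]
R [[0.094, 0.995, -0.031], [0.961, -0.099, -0.257], [-0.259, -0.005, -0.966]]
xyz [[-19.7, -3.2, 11.3], [-20.6, -0.8, 10.0], [-21.1, 1.8, 8.8], [-21.2, 4.4, 7.6], [-20.8, 7.0, 6.5], [-20.1, 9.6, 5.4], [-19.0, 12.1, 4.5], [-17.5, 14.4, 3.6], [-15.6, 16.5, 2.9], [-13.5, 18.4, 2.4], [-11.1, 20.0, 2.0]]
rot [-0.0172, 0.0588, 0.1307] x 11 maxrot 0.13066303884874134 step 22.92922231111417
```

Call:
carry_out:
  xyz:
    - [-19.7,-3.2,11.3]
    - [-20.6,-0.8,10]
    - [-21,1.8,8.8]
    - [-21.2,4.4,7.6]
    - [-20.8,7,6.5]
    - [-20,9.6,5.4]
    - [-19,12,4.5]
    - [-17.5,14.4,3.6]
    - [-15.6,16.5,2.9]
    - [-13.5,18.4,2.4]
    - [-11,20,2]
    - [0,0,0]
  delta_rot:
    - [-0.0172,0.0588,0.1307]
    - [-0.0172,0.0588,0.1307]
    - [-0.0172,0.0588,0.1307]
    - [-0.0172,0.0588,0.1307]
    - [-0.0172,0.0588,0.1307]
    - [-0.0172,0.0588,0.1307]
    - [-0.0172,0.0588,0.1307]
    - [-0.0172,0.0588,0.1307]
    - [-0.0172,0.0588,0.1307]
    - [-0.0172,0.0588,0.1307]
    - [-0.0172,0.0588,0.1307]
    - [0,0,0]
  jaw: [20,20,20,20,20,20,20,20,20,20,20,20]

```text
t: 40.17
eef_pos: [0.5441, -0.2481, 0.2148]
ee_rot: [0.967, 0.023, 0.255, -0.008]
wrist_force: [-0.3, 0.8, -0.8]
grip_width: 0.0241
```

Call:
carry_out:
  xyz:
    - [0,0,0]
    - [0,0,0]
  delta_rot:
    - [0,0,0]
    - [0,0,0]
  jaw: [20,20]

```text
t: 40.42
eef_pos: [0.5475, -0.2451, 0.2175]
ee_rot: [0.966, 0.027, 0.257, -0.007]
wrist_force: [0.2, 0.3, -0.8]
grip_width: 0.0236
```

```bash
python3 lk.py 1 .1 p25
```

```text
t 40.52 p [ 547.5 -245.3  217.5] q [ 0.98  0.36 -0.59  2.03 -0.15  0.35 -0.92] w 23.7 F [-0.3  0.2 -0.7]
R [[0.866, 0.055, 0.497], [0.048, -0.998, 0.028], [0.498, -0.0, -0.867]]
err tool [-2.1  1.4  0.1] world [-1.7 -1.5 -1.1] rot [-0.0024  0.0029  0.0035]
```

View pics/p25.png

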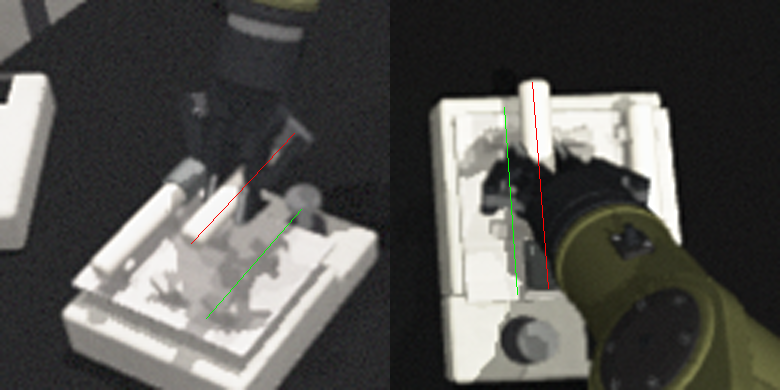

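Call:
carry_out:
  xyz:
    - [-1,32,0]
    - [-1,31.5,0]
    - [0,0,0]
    - [0,0,0]
    - [0,0,0]
  delta_rot:
    - [0,0,0.003]
    - [0,0,0]
    - [0,0,0]
    - [0,0,0]
    - [0,0,0]
  jaw: [20,20,20,20,20]

```text
t: 41.25
eef_pos: [0.5485, -0.3085, 0.2161]
ee_rot: [0.966, 0.025, 0.257, -0.008]
wrist_force: [-0.6, 0.6, -1.6]
grip_width: 0.0237
```

```bash
python3 lk.py 0 .1 p26
```

```text
t 41.35 p [ 548.5 -308.8  216.2] q [ 1.08  0.43 -0.61  1.94 -0.14  0.41 -0.83] w 23.7 F [-0.3 -0.5 -0. ]
R [[0.867, 0.052, 0.496], [0.044, -0.999, 0.028], [0.497, -0.002, -0.868]]
err tool [ 0.6 -0.   0.1] world [0.5 0.1 0.2] rot [-0.0023  0.0033 -0.0008]
```

View pics/p26.png

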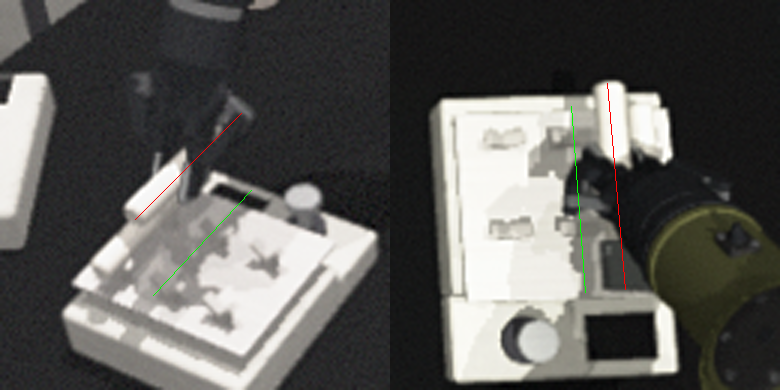

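Call:
carry_out:
  xyz:
    - [-10,0,17.3]
    - [-10,0,17.3]
    - [-10,0,17.3]
    - [-10,0,17.3]
    - [-3,0,5]
    - [0,0,0]
    - [0,0,0]
    - [0,0,0]
  delta_rot:
    - [0,0,0]
    - [0,0,0]
    - [0,0,0]
    - [0,0,0]
    - [0,0,0]
    - [0,0,0]
    - [0,0,0]
    - [0,0,0]
  jaw: [20,20,20,20,20,20,20,20]

```text
t: 42.45
eef_pos: [0.5482, -0.31, 0.131]
ee_rot: [0.966, 0.024, 0.258, -0.007]
wrist_force: [-0.5, -0.2, -0.3]
grip_width: 0.0235
```

```bash
python3 lk.py 0 0 p27
```

```text
t 42.55 p [ 548.  -309.9  130.8] q [ 1.04  0.55 -0.57  2.04 -0.11  0.2  -0.82] w 24.1 F [-0.5  0.1 -1. ]
R [[0.866, 0.05, 0.497], [0.043, -0.999, 0.026], [0.498, -0.002, -0.867]]
err tool [-6.4 -1.2 13.1] world [  0.9   1.3 -14.6] rot [-0.0007  0.0025 -0.0019]
```

View pics/p27.png

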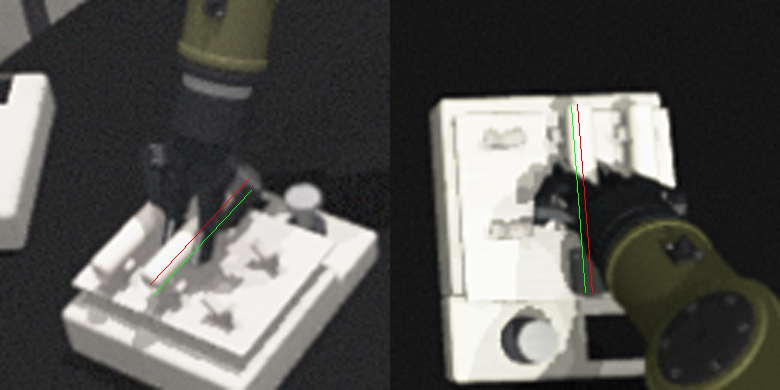

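Call:
carry_out:
  xyz:
    - [-2.5,-0.5,4.3]
    - [-2,-0.5,3.5]
    - [-1,0,2]
    - [0,0,0]
    - [0,0,0]
  delta_rot:
    - [0,-0.015,0]
    - [0,-0.015,0]
    - [0,0,0]
    - [0,0,0]
    - [0,0,0]
  jaw: [20,20,20,20,20]

```text
t: 43.28
eef_pos: [0.5477, -0.3086, 0.1189]
ee_rot: [0.97, 0.024, 0.243, -0.007]
wrist_force: [-0.5, -0.5, -0.7]
grip_width: 0.0238
```

```bash
python3 lk.py 0 0 p28
```

```text
t 43.38 p [ 547.6 -308.7  119. ] q [ 0.99  0.56 -0.52  2.03 -0.1   0.21 -0.83] w 23.5 F [ 0.  -0.7 -1.5]
R [[0.881, 0.05, 0.47], [0.043, -0.999, 0.026], [0.471, -0.002, -0.882]]
err tool [-0.   0.   2.9] world [ 1.3  0.1 -2.6] rot [-0.0016  0.0333 -0.0023]
```

Call:
carry_out:
  xyz:
    - [-0.5,0,1.5]
    - [0,0,1]
    - [0,0,0]
    - [0,0,0]
  delta_rot:
    - [0,0.01,0]
    - [0,0.01,0]
    - [0,0,0]
    - [0,0,0]
  jaw: [20,20,20,20]

```text
t: 43.98
eef_pos: [0.5487, -0.3094, 0.1168]
ee_rot: [0.967, 0.024, 0.253, -0.007]
wrist_force: [0.1, -2.9, 1.2]
grip_width: 0.0238
```

```bash
python3 lk.py 0 0 p29;python3 - <<'E'
from h import *
im=bot.grab_frame("wrist");cv2.imwrite("pics/w29.png",im[:,:,::-1])
E
```

```text
t 44.08 p [ 548.7 -309.3  116.8] q [ 1.02  0.57 -0.55  2.05 -0.11  0.18 -0.81] w 23.9 F [ 0.2 -1.9  2.1]
R [[0.871, 0.049, 0.488], [0.042, -0.999, 0.025], [0.489, -0.001, -0.872]]
err tool [ 0.1 -0.7  0.6] world [ 0.3  0.7 -0.4] rot [-0.0003  0.0126 -0.0026]
```

View pics/w29.png

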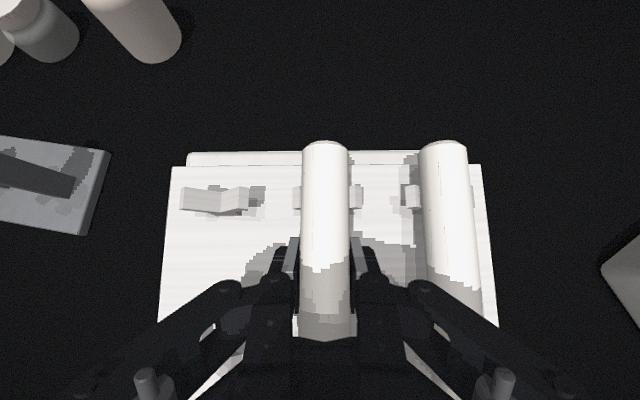

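Call:
carry_out:
  xyz:
    - [0,0,0]
    - [0,0,0]
    - [0,0,0]
    - [0,0,0]
  delta_rot:
    - [0,0,0]
    - [0,0,0]
    - [0,0,0]
    - [0,0,0]
  jaw: [30,36,42,42]

```text
t: 44.72
eef_pos: [0.5484, -0.3082, 0.1164]
ee_rot: [0.967, 0.024, 0.252, -0.008]
wrist_force: [0.2, 0.5, -0.5]
grip_width: 0.0419
```

Call:
carry_out:
  xyz:
    - [5,0,-9]
    - [10,0,-17.3]
    - [15,0,-26]
    - [17.5,0,-30]
    - [17.5,0,-30]
    - [0,0,0]
    - [0,0,0]
  delta_rot:
    - [0,0,0]
    - [0,0,0]
    - [0,0,0]
    - [0,0,0]
    - [0,0,0]
    - [0,0,0]
    - [0,0,0]
  jaw: [42,42,42,42,42,42,42]

```text
t: 45.6
eef_pos: [0.5499, -0.3087, 0.2462]
ee_rot: [0.967, 0.024, 0.252, -0.007]
wrist_force: [-0.6, -0.4, -0.6]
grip_width: 0.0421
```

```bash
python3 lk.py 0 .13 p30
```

```text
t 45.7 p [ 549.7 -308.5  245.2] q [ 1.07  0.39 -0.59  1.89 -0.15  0.5  -0.84] w 42.2 F [0.2 0.3 0. ]
R [[0.872, 0.05, 0.486], [0.042, -0.999, 0.028], [0.487, -0.004, -0.873]]
err tool [-0.4 -0.  -1. ] world [-0.8 -0.   0.7] rot [-0.002   0.0143 -0.0024]
```

View pics/p30.png

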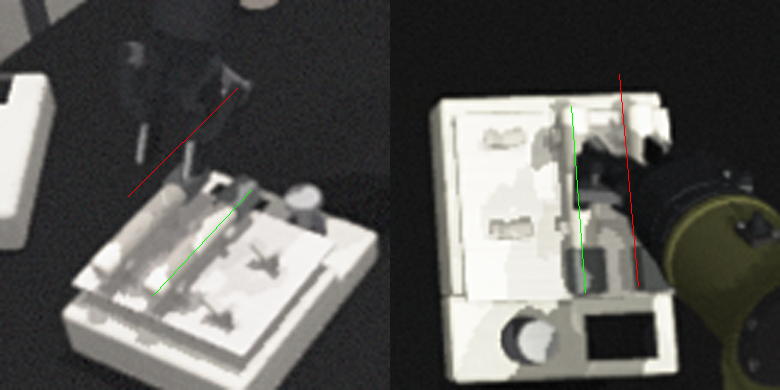

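```bash
cat >> h.py <<'E'
def Rp(): 
    a=np.deg2rad(12);return mkR(w,w*np.sin(a)-np.array([0,0,1])*np.cos(a))
def TPL(h):
    return np.array([.396,-.279,h])-Rp().as_matrix()[:,2]*.011
E
python3 - <<'E'
from h import *
p,r,s=mpose(3)
a,b=plan(p,r,TPL(.22),Rp(),6)
print(TPL(.115),"down dir",Rp().inv().apply([0,0,-1]))
E
```

```text
xyz [[-23.7, -6.2, -10.4], [-24.2, -6.2, -9.2], [-24.6, -6.2, -8.0], [-25.0, -6.2, -6.8], [-25.3, -6.2, -5.5], [-25.5, -6.2, -4.3]]
rot [-0.0005, -0.05, -0.0004] x 6 maxrot 0.049972937586077154 step 26.626708857375355
[ 0.393716   -0.2791177   0.12575962] down dir [-0.20791169  0.          0.9781476 ]
```

Call:
carry_out:
  xyz:
    - [-23.7,-6.2,-10.4]
    - [-24.2,-6.2,-9.2]
    - [-24.6,-6.2,-8]
    - [-25,-6.2,-6.8]
    - [-25.3,-6.2,-5.5]
    - [-25.5,-6.2,-4.3]
    - [0,0,0]
    - [0,0,0]
    - [0,0,0]
  delta_rot:
    - [0,-0.05,0]
    - [0,-0.05,0]
    - [0,-0.05,0]
    - [0,-0.05,0]
    - [0,-0.05,0]
    - [0,-0.05,0]
    - [0,0,0]
    - [0,0,0]
    - [0,0,0]
  jaw: [42,30,10,0,0,0,0,0,0]

```text
t: 47.02
eef_pos: [0.3947, -0.2796, 0.2316]
ee_rot: [0.994, 0.025, 0.105, -0.004]
wrist_force: [0.6, 0.6, 1.2]
grip_width: -0.0001
```

```bash
python3 - <<'E'
from h import *
p,r,s=mpose(3);st()
print("err to .115",np.round(r.inv().apply(TPL(.115)-p)*1000,1),(r.inv()*Rp()).as_rotvec().round(4))
im=bot.grab_frame("wrist").copy();c=cam("wrist")
q=proj(c,[[.396,-.279,.098]])[0];cv2.circle(im,tuple(int(x) for x in q),3,(255,0,0),-1);cv2.imwrite("pics/w31.png",im[:,:,::-1])
im=bot.grab_frame("scene");crop(im,170,70,310,210,4,"s31")
E
```

```text
t 47.12 p [ 394.5 -279.5  231.5] q [ 1.05  0.24 -0.49  2.01 -0.02  0.75 -0.92] w 0.2 F [ 0.  -0.2  0.6]
R [[0.977, 0.05, 0.209], [0.049, -0.999, 0.013], [0.209, -0.003, -0.978]]
err to .115 [-23.   -0.2 103.2] [-0.0022 -0.0016 -0.0016]
```

View pics/w31.png

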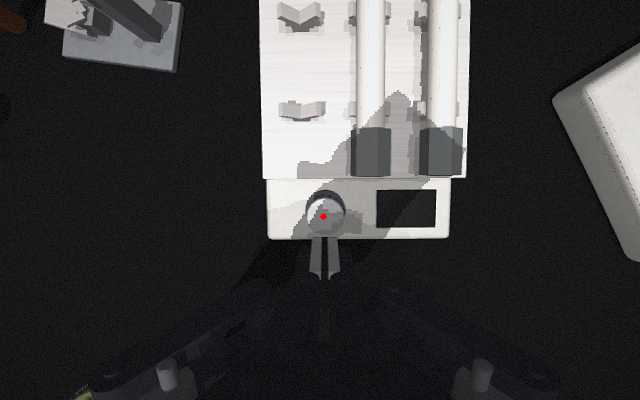

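View pics/s31.png

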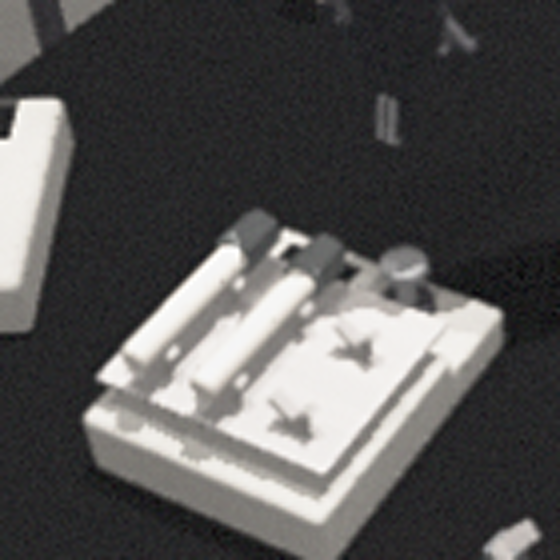

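Call:
carry_out:
  xyz:
    - [-5.5,0,26]
    - [-5.5,0,26]
    - [-5.5,0,26]
    - [-5.5,0,25]
    - [0,0,0]
    - [0,0,0]
  delta_rot:
    - [0,0,0]
    - [0,0,0]
    - [0,0,0]
    - [0,0,0]
    - [0,0,0]
    - [0,0,0]
  jaw: [0,0,0,0,0,0]

```text
t: 47.98
eef_pos: [0.3946, -0.2794, 0.1269]
ee_rot: [0.994, 0.025, 0.105, -0.004]
wrist_force: [-0.0, -1.4, 1.1]
grip_width: 0.0001
```

```bash
python3 - <<'E'
from h import *
p,r,s=mpose(3);st()
print("err to .074",np.round(r.inv().apply(TPL(.074)-p)*1000,1))
im=bot.grab_frame("wrist").copy();crop(im,230,100,470,290,3,"w32")
E
```

```text
t 48.08 p [ 394.7 -279.6  127.3] q [ 0.98  0.39 -0.43  2.16  0.08  0.45 -0.99] w 0.0 F [ 0.1 -0.2 -0.8]
R [[0.976, 0.05, 0.21], [0.049, -0.999, 0.012], [0.21, -0.001, -0.978]]
err to .074 [-9.8 -0.4 41.2]
```

View pics/w32.png

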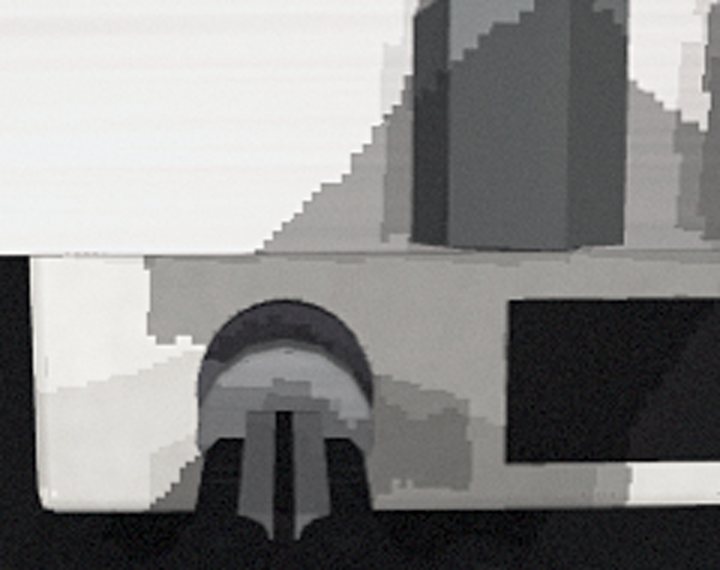

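Call:
carry_out:
  xyz:
    - [-2.1,0,9.8]
    - [-2.1,0,9.8]
    - [-2.1,0,9.8]
    - [-1,0,5]
    - [0,0,0]
    - [0,0,0]
  delta_rot:
    - [0,0,0]
    - [0,0,0]
    - [0,0,0]
    - [0,0,0]
    - [0,0,0]
    - [0,0,0]
  jaw: [0,0,0,0,0,0]

```text
t: 48.88
eef_pos: [0.3943, -0.2795, 0.0909]
ee_rot: [0.994, 0.025, 0.105, -0.003]
wrist_force: [-2.4, -0.6, 7.8]
grip_width: 0.0001
```

Call:
carry_out:
  xyz:
    - [-0.4,0,2]
    - [-0.4,0,2]
    - [0,0,0]
    - [0,0,0]
  delta_rot:
    - [0,0,0]
    - [0,0,0]
    - [0,0,0]
    - [0,0,0]
  jaw: [0,0,0,0]

```text
t: 49.38
eef_pos: [0.3944, -0.2795, 0.0869]
ee_rot: [0.994, 0.025, 0.105, -0.003]
wrist_force: [-3.2, 0.3, 9.8]
grip_width: 0.0004
```

Call:
carry_out:
  xyz:
    - [-0.3,0,1.2]
    - [-0.3,0,1.2]
    - [0,0,0]
  delta_rot:
    - [0,0,0]
    - [0,0,0]
    - [0,0,0]
  jaw: [0,0,0]

```text
t: 49.75
eef_pos: [0.3945, -0.2797, 0.0857]
ee_rot: [0.994, 0.025, 0.106, -0.003]
wrist_force: [-7.5, 2.2, 28.8]
grip_width: -0.0002
```

Call:
carry_out:
  xyz:
    - [0,0,0]
    - [0,0,0]
    - [1,0,-5]
    - [2.1,0,-10]
    - [4.2,0,-20]
    - [5.5,0,-26]
    - [7,0,-33]
    - [9,0,-40]
    - [9,0,-40]
    - [0,0,0]
    - [0,0,0]
  delta_rot:
    - [0,0,0]
    - [0,0,0]
    - [0,0,0]
    - [0,0,0]
    - [0,0,0]
    - [0,0,0]
    - [0,0,0]
    - [0,0,0]
    - [0,0,0]
    - [0,0,0]
    - [0,0,0]
  jaw: [0,0,0,0,0,0,0,0,0,0,0]

```text
t: 51.12
eef_pos: [0.3942, -0.2793, 0.2614]
ee_rot: [0.994, 0.025, 0.104, -0.004]
wrist_force: [-0.2, -0.7, -0.6]
grip_width: -0.0001
```

```bash
python3 - <<'E'
from h import *
st()
im=bot.grab_frame("wrist").copy();w_=cv2.resize(im[:,:,::-1],(480,300))
t=bot.grab_frame("scene");cv2.imwrite("pics/s33.png",t[:,:,::-1]);cv2.imwrite("pics/w33.png",im[:,:,::-1])
crop(t,170,70,310,210,4,"s33c")
# plunger height via scene: predicted head centre up/down
c=cam("scene");print("up",proj(c,[.396,-.279,.098]),"down",proj(c,[.396,-.279,.074]))
for k in(-1,0): print(k,proj(c,[lane(k),lane(k)-.17*w]))
E
```

```text
t 51.12 p [ 394.2 -279.3  261.4] q [ 1.08  0.21 -0.51  1.96 -0.03  0.83 -0.91] w -0.1 F [-0.2 -0.7 -0.6]
R [[0.977, 0.05, 0.207], [0.048, -0.999, 0.014], [0.208, -0.003, -0.978]]
up [[271.02203901 135.42246986]] down [[271.51686506 140.95594812]]
-1 [[203.52042379 160.67992045]
 [236.82689526 126.68223578]]
0 [[220.60659246 168.03086548]
 [253.20364796 132.95617212]]
```

View pics/s33.png

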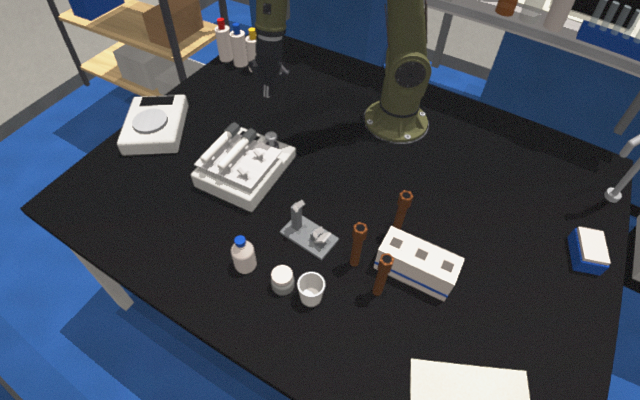

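View pics/s33c.png

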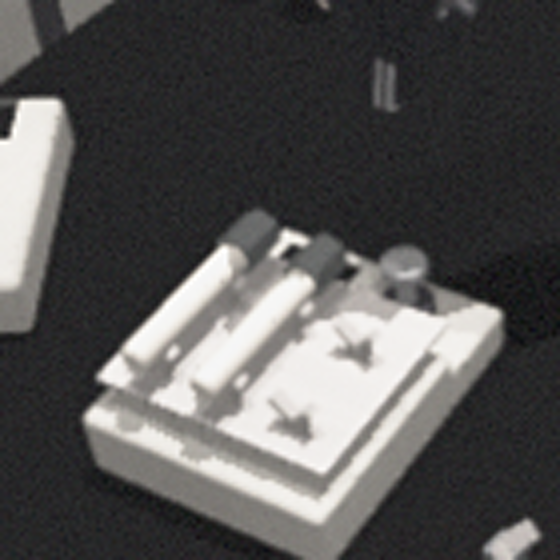

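View pics/w33.png

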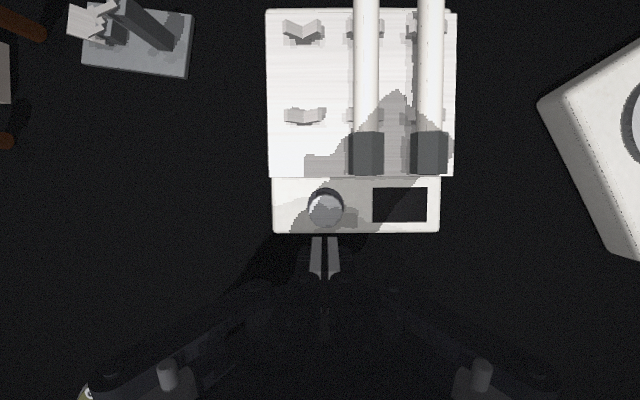

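```bash
python3 - <<'E'
from workcell import bot
print(bot.close_job(),bot.read_state()["t"])
E
```

```text
the job is handed in; nothing more can be done
the job is handed in; nothing more can be done
```

Both tubes are on the rocker and the start plunger has been pressed. I handed the job in at about 51 s of the 210 s allowed.

**What I did:** Only two tubes were present, in the left and right wells; the middle well was empty.
- The left tube (tube_a) went first, to the right lane.
- The right tube (tube_c) followed, to the middle lane. I had meant to put it in the left lane, but one wrist joint would have run out of range there.
- Each was taken by its cap, released in the V-rest against the stop, taken again by its side and laid in its lane with the cap towards the plunger.
- I then pressed the plunger until the force jumped from about 10 N to 29 N, which is its stop, held it briefly and let it come back up.

**Last checks:**
- **Tubes:** the scene and wrist pictures show both lying level in their lanes, within a few millimetres of the calculated positions.
- **Plunger:** its head is back at its starting pixel, so it is up again.
- **Surroundings:** the rack, bottle, cup, jar and brown tubes look to be where they started. The gripper is clear, with about zero wrist force.

**What disagreed:**
- The middle of the V-rest's base was about 10 mm off from its origin. I corrected this against the saddles in two pictures before the first placing.
- The measured tool position jittered by 2–3 mm and lagged after fast moves. On the first side grasp this put the gripper about 10 mm off, which I corrected before closing.

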